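# Close up a fan's capacitor box with a salvaged cover

## Task

The open fan housing on the bench needs its two capacitors and a cover: drop each of the two loose capacitors, terminals up, all the way into the pocket cut to its size. Then lift the cover plate off the pins of the scrapped housing and seat it on the open housing's pins, lying flat and fully down. Leave the other parts on the bench where they stand.

Things in the scene. Friction and masses are not known exactly. Their poses are not given: they have to be found in the camera images.
- housing: Good, open ivory housing on either side of the bench: a fixed block 120 (x) x 84 (y) x 46 (z) mm, origin at the centre of its underside. In its top face are two upright pockets, long sides along y; on it stand two steel pins, 8 mm thick, 14 mm tall, tapered tips, at (-48, +30) and (+48, +30) mm in x, y. A short black cable gland sticks out of its +x end.
- pocket_large (a point): Centre of the mouth of the large pocket (on the housing's top face, at x -25, y -12 mm in its frame): 24 mm (x) by 48 mm (y), 34 mm deep.
- pocket_small (a point): Centre of the mouth of the small pocket (on the housing's top face, at x +30, y -12 mm in its frame): 18 mm (x) by 36 mm (y), 34 mm deep.
- scrap_housing: The scrapped housing, a dirtier ivory block of the same outer size (120 x 84 x 46 mm) with the same two pins, fixed to the bench on the other side; it wears the cover at the start. Origin at the centre of its underside.
- cover: Loose steel cover plate, 120 (x) x 84 (y) x 6 mm, 0.14 kg, on the scrapped housing at the start. Two 12 mm holes at (-48, +30) and (+48, +30) mm in x, y, so it fits the pins one way round only. Square black grip boss at its centre, 22 x 22 mm, 24 mm tall (its top is 30 mm above the underside). Origin at the centre of the underside.
- large_capacitor: Grey block capacitor standing upright on the bench, 20 (x) x 44 (y) x 29 mm tall, with two thin brass blade terminals 4 mm high on its top; origin at the centre of its underside.
- small_capacitor: Grey block capacitor standing upright on the bench, 14 (x) x 32 (y) x 29 mm tall, with two thin brass blade terminals 4 mm high on its top; origin at the centre of its underside.
- jar: Bystander: closed glass jar with steel lid, 52 mm across, 75 mm tall; origin at the centre of its underside.
- rotor: Bystander: dark motor rotor standing on its core, 52 mm across and 42 mm tall, with a 10 mm shaft rising to 130 mm; origin at the centre of its underside.
- gearbox: Bystander: small aluminium gearbox, 44 x 34 x 34 mm, with a stub shaft on top reaching 56 mm; origin at the centre of its underside.
- tin: Bystander: flat round steel tin, 56 mm across, 42 mm tall; origin at the centre of its underside.
Not all that is in view belongs to the job. Leave any red look-alike of the cover alone. Leave any orange look-alike of the small_capacitor alone.

How it is judged:
By the outcome, as a careful person would: the job done as asked, in the order asked, and still so for the second after the job is handed in, with the robot touching nothing.
It also fails if it takes over 72 s, if anything falls off the work surface, if the arm or the gripper's body presses on something with over 40 N, if the wrist force passes 120 N, or if a joint passes its speed limit or range.

## Robot

A 6-joint arm with a two-finger parallel gripper is mounted at the origin on the work surface. World frame = base frame: x ahead of the robot, y to its left, z up, the work surface at z = 0. Lengths are in m, angles in rad, forces in N, time in s.
With the tool pointing down it reaches from about 0.225 to 0.875 m from the base axis. Payload 3.4 kg.
Tool frame: the origin (TCP) lies at the very end of the fingers, on their centre line; the grasp point (between the pads) lies 19 mm behind it; z points along the fingers, x is the direction in which the jaws open and shut, and the axes are right-handed (so a half turn about z gives the same grasp; the last joint's range is limited). The gripper opens to 85 mm and grips with 20 to 120 N. Pads are 22 mm wide; open, the fingers measure 114 mm over their backs; the gripper's body (76 mm by 85 mm) begins 54 mm behind the grasp point. The pads swing forward as they close: fully open they stand 13 mm farther back than shut.
Start: joints at [-1.382, 0.276, 1.505, -0, 1.361, -0.121], TCP at [0.175, -0.548, 0.231] pointing down, gripper open.
Joint ranges: [-2.89, 2.89], [-0.75, 2.08], [0.22, 2.7], [-1.18, 4.32], [0.11, 2.71], [-2.7, 2.7]. Speed limits (rad/s): [2.57, 2.57, 3.14, 3.14, 3.14, 3.14].

## Interface

Orientations are given as a unit quaternion [w, x, y, z].
In Python, from rig import manip gives the robot as it stands.
- The arm moves only by the tool carry_out, never from a script. Its argument "series" is a list of rows, each a list of 2 entries, a list of its own where there are three numbers: the shift along the tool's x, y, z in mm, then the turn about the tool's z in degrees. A call has 1 to 10 rows; each row shifts and turns the pose as measured when the row begins, along the tool's axes as they then stand; what a row does not reach is not made up. A row lasts 1/12 s, in which the tool goes at most 41.7 mm and 7.16 degrees, less where a joint would pass 70% of its speed; a pose out of reach is approached as far as the arm can. A call is refused whole if a number of a shift passes 41.7 or a number of a turn 7.16, either way. A call with a gripper value outside its range is refused whole. "fingers" is the finger opening in mm, from 0 to 85.4, set as the call begins (left out, the last holds). The fingers move at their own pace and stop on an object; "squeeze" is the grip in N (left out, the last holds). Time passes only in rows, so rows that do not move let the fingers close. It gives the time, the measured TCP pose, the force and the opening at its end, in the units of the state.
- manip.get_state(): the state, without advancing time (a new reading comes with each control period).
- manip.get_image(name): name is "scene" or "side" or "wrist"; returns a dict with "frame" (384x512x3 uint8, blue, green, red), "K" (3x3 intrinsics, pixels), "k1" (the pictures are not rectified: a ray, as slopes to the right and down, at radius r is drawn at 1 + k1 r^2 times it, then the intrinsics apply), "rvec" (rotation vector, rad) and "tvec" (3), from world to camera coordinates, as OpenCV has them; the wrist camera has in their place "mount" (4x4, takes a point from camera to tool coordinates, whose origin is the TCP and whose axes are the tool frame's). Camera axes: x right, y down, z forward; pixel columns grow to the right and rows downward; lengths in m; the calibration is good to about 2 mm. A picture is of the moment at which its call begins: read the wrist's pose just before it. There is no depth.
- manip.sign_off(): hands the job in, once; it reports no verdict.
The state is a dict: "clock": time; "qpos": joint angles; "qd": joint speeds; "effort": joint torques, N m; "position": TCP position; "ee_rot": TCP orientation; "contact_force": force on the tool from outside, world axes, zero at the start; "moment": the same for the moment, N m; "width": finger opening in m.
Only numpy, scipy, OpenCV 4.12 (cv2) and the standard library are available. Lean on these libraries where they do the work, as an engineer would, in place of code of your own. Each camera call takes 0.05 s, during which the arm holds its last target. There are 200 camera calls.

## Working session

There is one attempt and no reset: what is moved stays moved. The work goes in short steps, Python scripts to look and compute and a tool call to move; the robot and the scene stay as the last step left them, time stands still between calls to the robot, and variables do not carry over. Pictures are saved under pics/ and viewed, about 8 in all and at most 12, crops included, and the job is handed in when it is done.

Besides the shell and the picture viewer there is one more tool, called after "Emit:" by a JSON object that holds its "method" and its "body". carry_out: Moves the arm, as the interface text tells. Its arguments: {"type":"object","properties":{"series":{"type":"array","items":{"type":"array"}},"fingers":{"type":"number"},"squeeze":{"type":"number"}},"required":["series"]}

```bash
ls; mkdir -p pics; cat > h.py <<'E'
import numpy as np, cv2, json
from rig import manip
from scipy.spatial.transform import Rotation as R
def grab(n):
    s=manip.get_state(); d=manip.get_image(n); return s,d
def cam(s,d):
    """returns Rcw (cam->world), centre"""
    if 'mount' in d and d['mount'] is not None:
        M=np.array(d['mount']); q=s['ee_rot']; T=np.eye(4); T[:3,:3]=R.from_quat([q[1],q[2],q[3],q[0]]).as_matrix(); T[:3,3]=s['position']
        W=T@M; return W[:3,:3],W[:3,3]
    Rm=cv2.Rodrigues(np.array(d['rvec'],float))[0]; return Rm.T,-Rm.T@np.array(d['tvec'],float).ravel()
def rays(s,d,px):
    K=np.array(d['K']); px=np.atleast_2d(np.array(px,float))
    p=np.c_[(px[:,0]-K[0,2])/K[0,0],(px[:,1]-K[1,2])/K[1,1]]
    u=p.copy()
    for _ in range(20): u=p/(1+d['k1']*(u**2).sum(1,keepdims=True))
    Rc,c=cam(s,d); return c,np.c_[u,np.ones(len(u))]@Rc.T
def onplane(s,d,px,z):
    c,r=rays(s,d,px); return c+r*((z-c[2])/r[:,2])[:,None]
def proj(s,d,X):
    Rc,c=cam(s,d); x=(np.atleast_2d(X)-c)@Rc; u=x[:,:2]/x[:,2:]; u=u*(1+d['k1']*(u**2).sum(1,keepdims=True))
    K=np.array(d['K']); return np.c_[u[:,0]*K[0,0]+K[0,2],u[:,1]*K[1,1]+K[1,2]]
E
python3 - <<'E'
from h import *
ims=[]
for n in ['scene','side','wrist']:
    s,d=grab(n); cv2.imwrite(f'pics/a_{n}.png',d['frame']); print(n,d['K'],d['k1'],cam(s,d))
print(s)
E
```

```text
pics
scene [[364.30532069   0.         259.95445374]
 [  0.         364.30532069 195.36924431]
 [  0.           0.           1.        ]] -0.021365369682779047 (array([[-0.07524217,  0.6197823 , -0.78115844],
       [ 0.99715249,  0.05073559, -0.05579264],
       [ 0.00505324, -0.78313204, -0.62183492]]), array([ 1.33884995, -0.02071742,  0.70185172]))
side [[425.18626283   0.         256.01718613]
 [  0.         425.18626283 190.6630775 ]
 [  0.           0.           1.        ]] -0.12702185809734612 (array([[-0.97446687, -0.14445028,  0.17189658],
       [-0.22403349,  0.67647758, -0.70156045],
       [-0.01494358, -0.72215801, -0.6915667 ]]), array([0.36209807, 0.55910695, 0.71048906]))
wrist [[307.29205796   0.         254.81040031]
 [  0.         307.29205796 191.84244565]
 [  0.           0.           1.        ]] -0.06212110504143472 (array([[ 0.30499769, -0.91049113, -0.27925313],
       [-0.9523518 , -0.29207378, -0.08785759],
       [-0.00156896,  0.29274358, -0.95618969]]), array([ 0.24621908, -0.5239308 ,  0.37411726]))
{'clock': 0.1, 'qpos': array([-1.38202709e+00,  2.76542862e-01,  1.50601453e+00, -1.15122547e-05,
        1.36069782e+00, -1.21020509e-01]), 'qd': array([-7.73487309e-05, -3.05839394e-03, -1.08732197e-03,  7.61076755e-04,
       -9.47948498e-04,  2.53685850e-03]), 'effort': array([ 1.74260684e-03, -4.17698014e+01, -2.46404189e+01, -1.49958687e-04,
        5.73362777e-03, -4.29638064e-06]), 'position': array([ 0.17518387, -0.54716717,  0.23051669]), 'ee_rot': array([-5.63444433e-04,  8.07731327e-01, -5.89550178e-01, -6.11215049e-04]), 'contact_force': array([-0.41176656,  0.2437876 , -0.21531881]), 'moment': array([-0.00622707, -0.00741609, -0.03756038]), 'width': 0.08510064936704831}
```

View pics/a_scene.png

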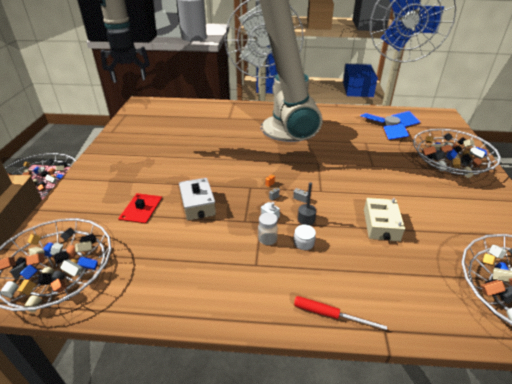

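View pics/a_side.png

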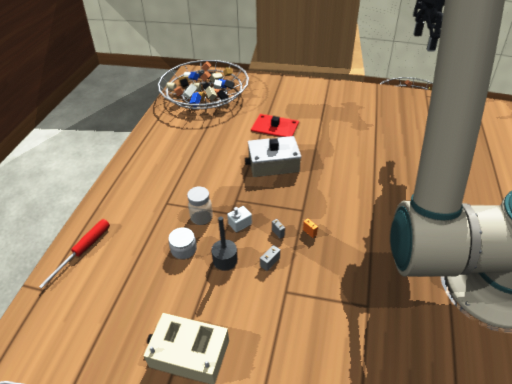

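The scene view shows the open housing at (384,220), scrap with cover at (198,195), the capacitors near (272,193) and (300,195), orange decoy (270,181) and red decoy (141,207). In the side view the capacitors are at (278,228) and (270,257), the orange one at (310,227), and the housing around (187,347).

```bash
python3 - <<'E'
from h import *
s,d=grab('side'); f=d['frame']
for nm,px,z in [('capA',(278,226),.029),('capB',(270,255),.029),('orange',(311,225),.029),('house',[(152,315),(228,330),(211,376)],.046),('cover',(275,147),.052),('boss',(274,139),.076),('rotorbase',(225,262),0),('rotortip',(222,217),.13),('gear',(239,220),.034),('jar',(199,190),.075),('tin',(181,235),.042),('pock',[(173,331),(202,340)],.046)]:
    print(nm,onplane(s,d,px,z).round(3).tolist())
s2,d2=grab('scene')
for nm,px,z in [('house',[(366,199),(396,200),(403,234),(370,233)],.046),('boss',(196,183),.076),('cover',(198,194),.052),('capA',(274,191),.029),('capB',(300,193),.029)]:
    print(nm,onplane(s2,d2,px,z).round(3).tolist())
a=cv2.resize(f[190:290,170:340],None,fx=4.5,fy=4.5,interpolation=cv2.INTER_CUBIC)
cv2.imwrite('pics/b.png',a)
E
```

```text
capA [[0.461, -0.036, 0.029]]
capB [[0.462, 0.044, 0.029]]
orange [[0.393, -0.053, 0.029]]
house [[0.636, 0.232, 0.046], [0.497, 0.23, 0.046], [0.502, 0.314, 0.046]]
cover [[0.515, -0.273, 0.052]]
boss [[0.518, -0.274, 0.076]]
rotorbase [[0.554, 0.059, 0.0]]
rotortip [[0.552, 0.052, 0.13]]
gear [[0.546, -0.031, 0.034]]
jar [[0.642, -0.062, 0.075]]
tin [[0.65, 0.043, 0.042]]
pock [[0.588, 0.253, 0.046], [0.535, 0.257, 0.046]]
house [[0.507, 0.225, 0.046], [0.504, 0.311, 0.046], [0.644, 0.299, 0.046], [0.647, 0.214, 0.046]]
boss [[0.51, -0.265, 0.076]]
cover [[0.531, -0.257, 0.052]]
capA [[0.469, -0.04, 0.029]]
capB [[0.472, 0.038, 0.029]]
```

View pics/b.png

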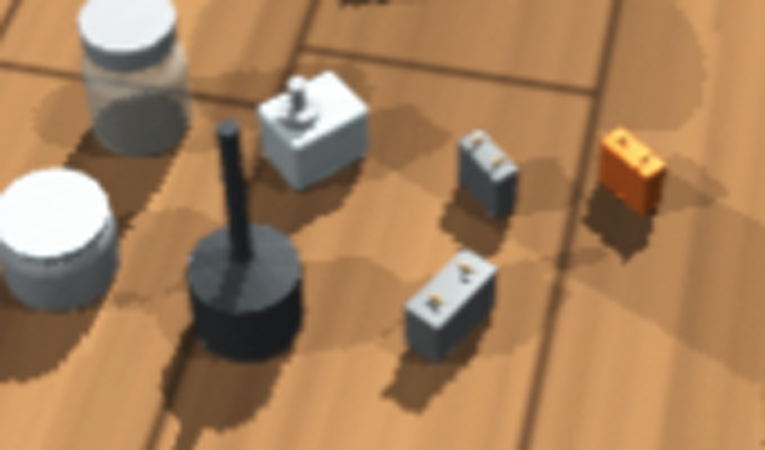

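Emit:
{"method": "carry_out", "body": {"series": [[[-27,-29,0],0],[[-27,-29,0],0],[[-27,-29,0],0],[[-27,-29,0],0],[[-27,-29,0],0],[[-27,-29,0],0],[[-27,-29,0],0],[[-27,-29,0],0],[[-27,-29,0],0],[[-27,-29,0],0]]}}

```text
clock: 1.08
position: [0.3733, -0.197, 0.2275]
ee_rot: [0.002, 0.803, -0.596, 0.001]
contact_force: [0.9, -1.3, 0.2]
width: 0.0853
```

Emit:
{"method": "carry_out", "body": {"series": [[[-27,-29,0],0],[[-27,-29,0],0],[[-27,-29,0],0],[[-27,-29,0],0],[[-27,-29,0],0],[[-18,-18,0],0],[[0,0,0],-7],[[0,0,0],-7],[[0,0,0],-7],[[0,0,0],-7]]}}

```text
clock: 1.92
position: [0.4921, 0.0181, 0.2272]
ee_rot: [-0.0, 0.927, -0.376, 0.003]
contact_force: [0.7, -0.5, -0.1]
width: 0.0856
```

```bash
cat > caps.py <<'E'
from h import *
s,d=grab('wrist'); f=d['frame']; cv2.imwrite('pics/w1.png',f)
hsv=cv2.cvtColor(f,cv2.COLOR_BGR2HSV)
m=((hsv[...,1]<60)&(hsv[...,2]>110)).astype(np.uint8)*255
q=s['ee_rot']; T=R.from_quat([q[1],q[2],q[3],q[0]]).as_matrix(); print('yaw',np.degrees(np.arctan2(T[1,0],T[0,0])),s['position'])
cs,_=cv2.findContours(m,cv2.RETR_EXTERNAL,cv2.CHAIN_APPROX_NONE)
for c in cs:
    if cv2.contourArea(c)<150: continue
    w=onplane(s,d,c[:,0,:],.029)[:,:2]*1000
    (cx,cy),(a,b),ang=cv2.minAreaRect(w.astype(np.float32)); print(c[:,0].mean(0).round(),'rect',round(cx,1),round(cy,1),round(a,1),round(b,1),round(ang,1))
E
python3 caps.py
```

```text
yaw -44.16592496890559 [0.4920659  0.01809536 0.22720456]
[ 85. 374.] rect 92.6 -23.2 47.5 63.1 49.4
[441. 287.] rect 554.6 -275.0 50.1 93.3 23.4
[270. 218.] rect 462.1 -38.7 12.8 30.1 45.7
[330. 172.] rect 551.1 -46.9 49.4 35.3 47.3
[221. 170.] rect 463.0 41.8 43.5 20.7 64.0
[282. 117.] rect 552.7 36.5 20.6 20.6 39.4
[406. 120.] rect 653.4 -64.4 54.8 61.4 33.5
[344.  43.] rect 652.5 47.3 57.3 54.3 60.6
[121.   6.] rect 508.4 229.0 21.8 53.7 43.9
```

View pics/w1.png

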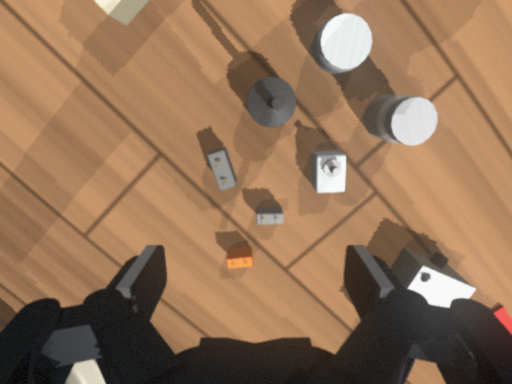

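The wrist view shows the large capacitor at pixel (221,170), world (463,42) mm with its long axis at 64°. The small one is at (270,218), world (462,-39), with its thin axis at 46°. The orange decoy is at (239,260), well clear.

Emit:
{"method": "carry_out", "body": {"series": [[[-37.4,3.3,0],-6],[[0,0,0],-6],[[0,0,0],-6.2],[[0,0,40],0],[[0,0,40],0],[[0,0,40],0],[[0,0,40],0],[[0,0,0],0]], "fingers": 50, "squeeze": 40}}

```text
clock: 2.63
position: [0.4679, 0.0421, 0.0665]
ee_rot: [-0.001, 0.974, -0.225, 0.01]
contact_force: [-1.6, 0.2, -0.3]
width: 0.05
```

```bash
sed -i 's#w1.png#w2.png#' caps.py; python3 caps.py
```

```text
yaw -26.021121462719574 [0.46788166 0.04209278 0.06648647]
[129. 327.] rect 350.5 8.2 33.9 27.5 64.8
[296. 320.] rect 462.0 -39.3 14.3 32.2 46.5
[422. 265.] rect 556.3 -39.3 35.8 68.2 34.9
[248. 223.] rect 463.4 42.7 44.1 19.7 63.0
[378. 170.] rect 551.7 38.0 20.9 37.3 44.8
[496. 101.] rect 626.6 50.3 47.1 33.0 75.8
```

Emit:
{"method": "carry_out", "body": {"series": [[[-4.3,1.4,0],-1],[[0,0,30],0],[[0,0,27],0],[[0,0,0],0]]}}

```text
clock: 3.02
position: [0.4754, 0.0419, 0.0203]
ee_rot: [-0.003, 0.976, -0.217, 0.022]
contact_force: [-1.3, -0.9, -0.4]
width: 0.0498
```

Emit:
{"method": "carry_out", "body": {"series": [[[0,0,0],0],[[0,0,0],0],[[0,0,0],0],[[0,0,0],0],[[0,0,0],0]], "fingers": 10}}

```text
clock: 3.43
position: [0.4817, 0.0417, 0.03]
ee_rot: [-0.004, 0.976, -0.217, 0.03]
contact_force: [-0.1, -0.5, -0.8]
width: 0.0189
```

```bash
python3 - <<'E'
from h import *
for i in range(3):
    s,d=grab('wrist')
    print(s['clock'],s['qpos'].round(3),s['qd'].round(3),s['effort'].round(2),s['position'].round(4),s['ee_rot'].round(4),s['contact_force'].round(1),s['moment'].round(2),s['width'])
cv2.imwrite('pics/w3.png',d['frame'])
E
```

```text
3.4333 [-5.700e-02  3.240e-01  2.029e+00 -1.000e-03  7.280e-01  3.810e-01] [ 0.002 -0.025 -0.018  0.001  0.014  0.001] [ -0.   -36.13 -16.18  -0.    -0.33  -0.  ] [0.4817 0.0417 0.03  ] [-0.0044  0.9757 -0.2169  0.0296] [-0.1 -0.5 -0.8] [0.02 0.05 0.  ] 0.018933136390625528
3.4833 [-5.700e-02  3.250e-01  2.029e+00 -1.000e-03  7.280e-01  3.810e-01] [ 0.     0.011  0.007  0.001 -0.006  0.001] [ 1.000e-02 -3.573e+01 -1.573e+01 -1.000e-02 -2.200e-01  0.000e+00] [0.4819 0.0417 0.0301] [-0.0044  0.9757 -0.2169  0.0298] [ 0.7 -0.4 -0.3] [ 0.02  0.05 -0.04] 0.018721781062701937
3.5333 [-5.700e-02  3.250e-01  2.029e+00 -1.000e-03  7.280e-01  3.810e-01] [ 0.001  0.012  0.011 -0.001  0.     0.   ] [ 1.000e-02 -3.649e+01 -1.624e+01 -1.000e-02 -3.200e-01  0.000e+00] [0.4816 0.0417 0.0296] [-0.0044  0.9758 -0.2169  0.0294] [ 0.4  0.2 -0.3] [ 0.02  0.08 -0.01] 0.01870468655994254
```

View pics/w3.png

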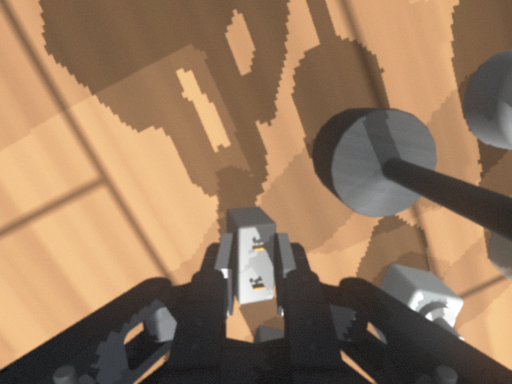

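The large capacitor is between the fingers at (252,257), but the arm crept about 10 mm up and tilted while holding. I'll lift and see how it drifts.

Emit:
{"method": "carry_out", "body": {"series": [[[0,0,-30],0],[[0,0,-30],0]]}}

```text
clock: 3.75
position: [0.4728, 0.0421, 0.0852]
ee_rot: [-0.003, 0.976, -0.217, 0.022]
contact_force: [1.7, -0.4, -0.3]
width: 0.0186
```

Emit:
{"method": "carry_out", "body": {"series": [[[0,0,0],0],[[0,0,0],0]]}}

```text
clock: 3.92
position: [0.4757, 0.042, 0.0898]
ee_rot: [-0.004, 0.976, -0.217, 0.026]
contact_force: [0.0, -0.2, -1.7]
width: 0.0185
```

Emit:
{"method": "carry_out", "body": {"series": [[[0,0,0],0],[[0,0,0],0]]}}

```text
clock: 4.08
position: [0.4754, 0.042, 0.0893]
ee_rot: [-0.004, 0.976, -0.217, 0.026]
contact_force: [-0.2, 1.2, -0.4]
width: 0.0185
```

```bash
python3 -c "
from h import *
s=manip.get_state();print(s['qpos'].round(4),s['qd'].round(3),s['effort'].round(2),s['width'])"
```

```text
[-5.7000e-02  2.3610e-01  1.9609e+00 -1.2000e-03  8.9220e-01  3.8120e-01] [ 0.     0.005  0.009  0.001 -0.008 -0.001] [ 1.000e-02 -3.455e+01 -1.963e+01 -1.000e-02 -3.200e-01 -0.000e+00] 0.01850133490749262
```

```bash
cat > go.py <<'E'
import sys
from h import *
def go(x,y,z,yaw=None):
    "total tool-frame shift (mm) to world target in mm"
    s=manip.get_state(); q=s['ee_rot']; T=R.from_quat([q[1],q[2],q[3],q[0]]).as_matrix()
    ph=np.degrees(np.arctan2(T[1,0],T[0,0])); dv=np.array([x,y,z])-s['position']*1000
    print('pos',(s['position']*1000).round(1),'yaw',ph.round(1),'tilt zx,zy',T[:2,2].round(3),'shift',(T.T@dv).round(1),'turn',None if yaw is None else round(ph-yaw,1),'w',round(s['width']*1000,1))
if __name__=='__main__': go(*map(float,sys.argv[1:]))
E
echo
```

Emit:
{"method": "carry_out", "body": {"series": [[[0,0,-15],0],[[0,0,-30],0],[[0,0,-30],0],[[0,0,-20],0],[[0,0,-8],0],[[0,0,-3],0],[[0,0,0],-6],[[0,0,0],-6],[[0,0,0],-6],[[0,0,0],-6]]}}

```text
clock: 4.92
position: [0.4621, 0.0427, 0.1847]
ee_rot: [0.001, 1.0, -0.001, 0.011]
contact_force: [-0.9, 0.3, -0.3]
width: 0.0185
```

```bash
python3 go.py 560 245 190 -2
```

```text
pos [462.1  42.7 184.7] yaw -0.1 tilt zx,zy [ 0.023 -0.002] shift [  97.7 -202.5   -3.5] turn 1.9 w 18.5
```

Emit:
{"method": "carry_out", "body": {"series": [[[8,-17,-1],0],[[16,-34,-1],0],[[16,-34,-1],0],[[16,-34,-1],0],[[16,-34,0],0],[[14,-28,0],0],[[8,-14,0],0],[[4,-7,0],0],[[0,0,0],0]]}}

```text
clock: 5.67
position: [0.5556, 0.2516, 0.1677]
ee_rot: [0.005, 1.0, -0.001, -0.004]
contact_force: [-0.2, -0.6, -0.1]
width: 0.0188
```

```bash
python3 go.py 560 245 190 -2; python3 - <<'E'
from h import *
s,d=grab('wrist'); cv2.imwrite('pics/w4.png',d['frame'])
E
```

```text
pos [555.6 251.6 167.7] yaw -0.1 tilt zx,zy [-0.009 -0.01 ] shift [  4.3   6.8 -22.3] turn 1.9 w 18.8
```

View pics/w4.png

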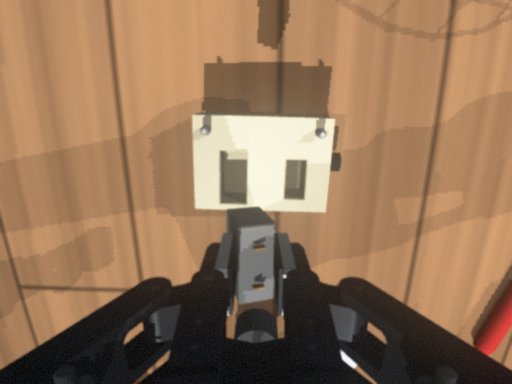

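The housing top is fully visible with corners near (193,114), (335,118), (326,211) and (195,210). The large pocket is at (233,178), the small at (296,180), the pins at (205,131) and (321,133), and the held capacitor at (255,260).

```bash
cat > house.py <<'E'
from h import *
def ivory(f):
    hsv=cv2.cvtColor(f,cv2.COLOR_BGR2HSV); return hsv
def measure(name='wrist',save=None):
    s,d=grab(name); f=d['frame']
    if save: cv2.imwrite(save,f)
    b,g,r=[f[...,i].astype(int) for i in range(3)]
    m=((b>150)&(r-b<75)).astype(np.uint8)*255
    n,l,st,_=cv2.connectedComponentsWithStats(m); k=1+np.argmax(st[1:,4]); m=(l==k).astype(np.uint8)*255
    cs,hi=cv2.findContours(m,cv2.RETR_CCOMP,cv2.CHAIN_APPROX_NONE)
    for c,h in zip(cs,hi[0]):
        if cv2.contourArea(c)<80: continue
        w=onplane(s,d,c[:,0,:],.046)[:,:2]*1000
        (cx,cy),(a,bb),ang=cv2.minAreaRect(w.astype(np.float32))
        print('outer' if h[3]<0 else 'hole',c[:,0].mean(0).round(),'rect',round(cx,1),round(cy,1),round(a,1),round(bb,1),round(ang,1))
    return s,d
if __name__=='__main__':
    s,d=measure()
    # held terminals: brass, and cap top corners vs tool frame
    print((proj(s,d,[[.5315,.251,.046]])))
    f=d['frame']; print(f[150:210:6,233].tolist()); print(f[178,190:335:8].tolist())
E
python3 house.py
```

```text
outer [262. 156.] rect 560.3 269.1 84.8 120.8 88.5
hole [296. 178.] rect 590.3 255.9 38.4 20.6 88.0
hole [233. 177.] rect 535.3 257.1 49.8 26.1 88.0
[[230.51672222 183.73477394]]
[[182, 215, 224], [174, 208, 217], [95, 115, 121], [96, 115, 122], [95, 113, 120], [91, 109, 118], [90, 109, 115], [74, 92, 98], [80, 94, 102], [195, 225, 231]]
[[91, 124, 160], [202, 230, 236], [203, 230, 237], [205, 231, 238], [94, 113, 120], [88, 106, 114], [98, 116, 122], [98, 116, 123], [226, 246, 249], [227, 247, 249], [225, 246, 249], [226, 246, 249], [142, 170, 180], [95, 116, 125], [81, 99, 107], [201, 230, 237], [201, 230, 236], [199, 229, 235], [106, 145, 187]]
```

```bash
python3 - <<'E'
from h import *
f=cv2.imread('pics/w4.png'); cv2.imwrite('pics/w4c.png',cv2.resize(f[200:320,195:315],None,fx=5,fy=5,interpolation=cv2.INTER_CUBIC))
E
```

```text
(no output)
```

View pics/w4c.png

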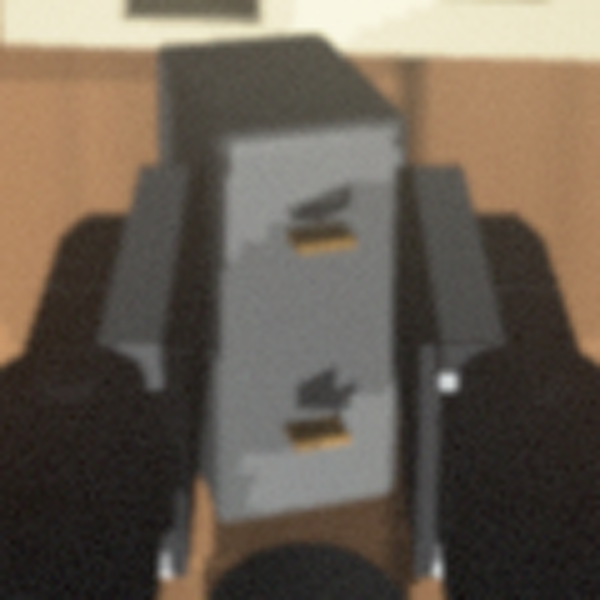

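The crop shows the held capacitor leaning: top corners at about (239,228), (275,224), (273,298), (239,304), with the lower front edge at (227,210) to (260,208). I'll recover its pose with PnP.

```bash
cat > pnp.py <<'E'
from h import *
def pose(d,dims,pts,obj=None):
    """obj pts in mm, cap frame (x thin,y long; origin bottom centre), px -> cap pose in tool frame (mm)"""
    K=np.array(d['K']); dist=np.array([d['k1'],0,0,0])
    ok,rv,tv=cv2.solvePnP(np.array(obj,float),np.array(pts,float),K,dist,flags=cv2.SOLVEPNP_SQPNP)
    ok,rv,tv=cv2.solvePnP(np.array(obj,float),np.array(pts,float),K,dist,rv,tv,True)
    pr=cv2.projectPoints(np.array(obj,float),rv,tv,K,dist)[0][:,0]
    M=np.array(d['mount']); Rt=M[:3,:3]@cv2.Rodrigues(rv)[0]; t=M[:3,:3]@tv.ravel()+M[:3,3]*1000
    print('resid px',np.abs(pr-pts).max(0).round(1)); print('R tool\n',Rt.round(3)); print('bottom centre tool',t.round(1),'top centre',(Rt@[0,0,29]+t).round(1)); return Rt,t
E
python3 - <<'E'
from pnp import *
s,d=grab('wrist')
# image right=+X cap, image up=+Y cap
obj=[(-10,22,29),(10,22,29),(10,-22,29),(-10,-22,29),(-10,22,0),(10,22,0)]
pts=[(239.4,228),(275,224.4),(273.4,298.4),(239.4,304),(227,210),(260,207.6)]
pose(d,None,pts,obj)
E
```

```text
resid px [1.2 0.4]
R tool
 [[ 0.959  0.011  0.282]
 [ 0.021 -0.999 -0.032]
 [ 0.282  0.036 -0.959]]
bottom centre tool [-6.9 10.2 28. ] top centre [1.3 9.3 0.2]
```

The hold is poor: only the top edge is gripped, with a 16° lean. I'll set it down on clear bench and regrasp.

Emit:
{"method": "carry_out", "body": {"series": [[[-6,6,2],0],[[-12,12,5],0],[[-14,14,5],0],[[-14,14,5],0],[[-14,14,5],0],[[-14,14,5],0],[[-12,12,5],0],[[-10,10,4],0],[[-6,6,3],0],[[-3,3,2],0]]}}

```text
clock: 6.65
position: [0.4318, 0.1249, 0.1301]
ee_rot: [0.008, 1.0, -0.008, -0.005]
contact_force: [-0.2, -0.0, -0.8]
width: 0.0186
```

```bash
python3 go.py 445 140 40 0
```

```text
pos [431.8 124.9 130.1] yaw -0.9 tilt zx,zy [-0.01  -0.017] shift [ 13.8 -16.8  89.7] turn -0.9 w 18.6
```

Emit:
{"method": "carry_out", "body": {"series": [[[0,0,5],0],[[0,0,10],0],[[0,0,12],0],[[0,0,12],0],[[0,0,12],0],[[0,0,10],0],[[0,0,8],0],[[0,0,6],0],[[0,0,4],0],[[0,0,2],0]]}}

```text
clock: 7.48
position: [0.4313, 0.1196, 0.0475]
ee_rot: [0.008, 1.0, -0.012, 0.0]
contact_force: [-0.0, 0.3, -0.9]
width: 0.0186
```

```bash
python3 go.py 430 125 33 0
```

```text
pos [431.3 119.6  47.5] yaw -1.3 tilt zx,zy [-0.    -0.016] shift [-1.5 -5.6 14.4] turn -1.3 w 18.6
```

Emit:
{"method": "carry_out", "body": {"series": [[[0,0,3],0],[[0,0,4],0],[[0,0,3],0],[[0,0,2],0],[[0,0,1],0],[[0,0,1],0]]}}

```text
clock: 7.98
position: [0.4327, 0.1196, 0.033]
ee_rot: [0.008, 1.0, -0.012, 0.002]
contact_force: [0.3, -1.0, -0.2]
width: 0.019
```

Emit:
{"method": "carry_out", "body": {"series": [[[0,0,1],0],[[0,0,1],0],[[0,0,1],0]]}}

```text
clock: 8.23
position: [0.4331, 0.1196, 0.03]
ee_rot: [0.008, 1.0, -0.012, 0.002]
contact_force: [-0.8, -0.5, -0.4]
width: 0.0188
```

Emit:
{"method": "carry_out", "body": {"series": [[[0,0,1],0],[[0,0,1],0],[[0,0,0],0]]}}

```text
clock: 8.48
position: [0.4331, 0.1196, 0.0277]
ee_rot: [0.008, 1.0, -0.012, 0.002]
contact_force: [0.3, 0.3, 0.3]
width: 0.0186
```

Emit:
{"method": "carry_out", "body": {"series": [[[0,0,0],0],[[0,0,-3],0],[[0,0,-6],0],[[0,0,-10],0],[[0,0,-10],0],[[0,0,-8],0],[[0,0,-5],0],[[0,0,-2],0],[[0,0,0],0]], "fingers": 50}}

```text
clock: 9.23
position: [0.4335, 0.1204, 0.0765]
ee_rot: [0.007, 1.0, -0.011, 0.003]
contact_force: [-0.1, -0.2, -1.1]
width: 0.0498
```

```bash
sed -i 's#w2.png#w5.png#' caps.py; python3 caps.py
```

```text
yaw -1.314909573102306 [0.43352745 0.12042553 0.07645686]
[498. 301.] rect 625.5 44.3 18.2 50.0 47.4
[243. 224.] rect 425.5 113.2 43.9 19.9 87.5
[436.  25.] rect 541.8 237.5 27.1 97.1 88.7
```

View pics/w5.png

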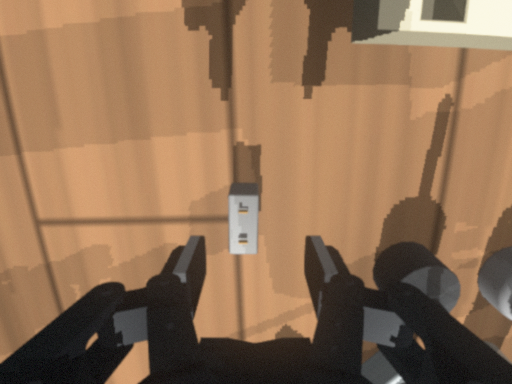

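The capacitor is upright again at (243,224), measured at 43.9 × 19.9 mm, so it is standing cleanly.

```bash
python3 go.py 425.5 113.2 9 -2.5
```

```text
pos [433.4 120.4  76.2] yaw -1.3 tilt zx,zy [ 0.005 -0.015] shift [-8.1  6.4 67.3] turn 1.2 w 49.9
```

Emit:
{"method": "carry_out", "body": {"series": [[[-3,2,0],1.2],[[-3,3,3],0],[[-2,1,7],0],[[0,0,10],0],[[0,0,11],0],[[0,0,11],0],[[0,0,9],0],[[0,0,6],0],[[0,0,3],0],[[0,0,1],0]]}}

```text
clock: 10.12
position: [0.4188, 0.1115, 0.0072]
ee_rot: [0.008, 1.0, -0.024, -0.002]
contact_force: [0.3, -0.2, -0.5]
width: 0.0502
```

```bash
python3 go.py 425.5 113.2 9 -2.5
```

```text
pos [418.8 111.5   7.2] yaw -2.7 tilt zx,zy [-0.004 -0.016] shift [ 6.6 -2.  -1.9] turn -0.2 w 50.2
```

Emit:
{"method": "carry_out", "body": {"series": [[[3,-1,-1],0],[[3,-1,-1],0],[[0.6,0,0],0],[[0,0,0],0]]}}

```text
clock: 10.45
position: [0.4266, 0.1134, 0.0094]
ee_rot: [0.008, 1.0, -0.024, -0.002]
contact_force: [-0.6, 0.5, 0.4]
width: 0.0498
```

Emit:
{"method": "carry_out", "body": {"series": [[[0,0,0],0],[[0,0,0],0],[[0,0,0],0],[[0,0,0],0],[[0,0,0],0],[[0,0,0],0]], "fingers": 10, "squeeze": 50}}

```text
clock: 10.95
position: [0.4279, 0.1136, 0.0109]
ee_rot: [0.008, 1.0, -0.024, 0.0]
contact_force: [0.5, 0.2, -0.9]
width: 0.0191
```

Emit:
{"method": "carry_out", "body": {"series": [[[0,0,-4],0],[[0,0,-9],0],[[0,0,-14],0],[[0,0,-16],0],[[0,0,-16],0],[[0,0,-14],0],[[0,0,-10],0],[[0,0,-6],0],[[0,0,-3],0],[[0,0,0],0]]}}

```text
clock: 11.78
position: [0.4253, 0.1149, 0.1074]
ee_rot: [0.008, 1.0, -0.024, -0.002]
contact_force: [0.0, -0.0, -1.5]
width: 0.0188
```

```bash
python3 go.py 535.2 240 100 -1.8;  python3 - <<'E'
from h import *
s,d=grab('wrist'); cv2.imwrite('pics/w6.png',cv2.resize(d['frame'][190:320,185:325],None,fx=4,fy=4,interpolation=cv2.INTER_CUBIC))
E
```

```text
pos [425.3 114.9 107.4] yaw -2.7 tilt zx,zy [-0.005 -0.016] shift [ 103.9 -130.3    4.8] turn -0.9 w 18.8
```

View pics/w6.png

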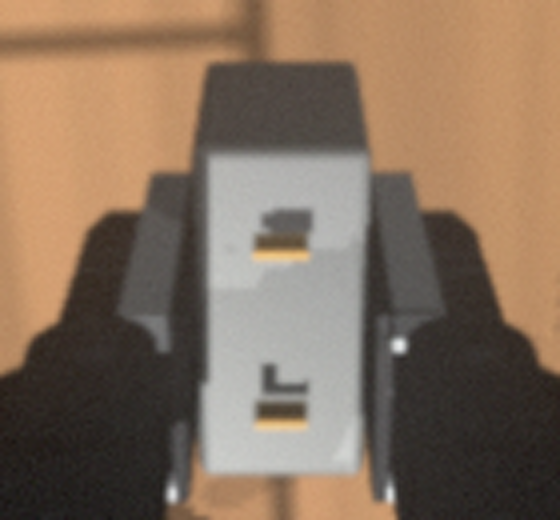

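The capacitor now sits upright and square in the jaws; its top corners are at about (236,228), (277,228), (275,308) and (236,308).

```bash
python3 - <<'E'
from pnp import *
s,d=grab('wrist')
obj=[(-10,22,29),(10,22,29),(10,-22,29),(-10,-22,29),(-10,22,0),(10,22,0)]
pts=[(236.5,228),(277.5,228.5),(275.3,308),(236.3,308),(237.5,205.8),(273.5,206.3)]
pose(d,None,pts,obj)
E
```

```text
resid px [1.3 0.6]
R tool
 [[ 1.     0.013  0.023]
 [ 0.013 -1.     0.009]
 [ 0.023 -0.009 -1.   ]]
bottom centre tool [ 0.1  3.9 15.7] top centre [  0.8   4.1 -13.3]
```

Emit:
{"method": "carry_out", "body": {"series": [[[5,-6,0],-0.9],[[10,-12,0],0],[[13,-16,0],0],[[14,-18,0],0],[[14,-18,0],0],[[14,-18,0],0],[[13,-16,0],0],[[10,-12,0],0],[[7,-9,0],0],[[3,-4,0],0]]}}

```text
clock: 12.72
position: [0.5392, 0.2548, 0.0942]
ee_rot: [0.008, 1.0, -0.015, -0.008]
contact_force: [0.4, 0.6, -0.1]
width: 0.019
```

```bash
python3 go.py 535.2 257.4 80 -1.8; python3 house.py|head -3
```

```text
pos [539.2 254.8  94.2] yaw -1.8 tilt zx,zy [-0.016 -0.015] shift [-3.8 -2.7 14.2] turn 0.0 w 19.0
outer [335. 183.] rect 584.4 268.5 84.4 72.7 88.3
hole [333. 210.] rect 590.2 255.8 37.8 20.4 88.6
[[244.78195757 220.03761271]]
```

```bash
python3 - <<'E'
from h import *
s,d=grab('wrist'); M=np.array(d['mount'])
s0={'ee_rot':[1,0,0,0],'position':[0,0,0]}
print('top',onplane(s0,d,[(236.5,228),(277.5,228.5),(275.3,308),(236.3,308)],-.0181).round(4)*1000)
print('bot',onplane(s0,d,[(237.5,205.8),(273.5,206.3)],.0109).round(4)*1000)
cv2.imwrite('pics/w7.png',d['frame'][90:320,150:350].repeat(3,0).repeat(3,1)[:600])
E
```

```text
top [[ -8.1 -20.  -18.1]
 [ 10.1 -19.8 -18.1]
 [ 10.   22.4 -18.1]
 [ -9.   22.5 -18.1]]
bot [[ -9.3 -20.1  10.9]
 [  9.9 -19.9  10.9]]
```

```bash
python3 go.py 534.9 259.6 72 -1.8
```

```text
pos [538.1 253.8  94.1] yaw -1.8 tilt zx,zy [-0.017 -0.016] shift [-3.  -6.1 22.1] turn 0.0 w 18.9
```

Emit:
{"method": "carry_out", "body": {"series": [[[-1,-2,3],0],[[-1,-2,5],0],[[-1,-2,6],0],[[0,0,4],0],[[0,0,3],0],[[0,0,1],0],[[0,0,0],0]]}}

```text
clock: 13.4
position: [0.5306, 0.2575, 0.0685]
ee_rot: [0.01, 1.0, -0.016, -0.011]
contact_force: [-0.2, 0.6, -0.3]
width: 0.0187
```

```bash
python3 go.py 534.9 259.6 49 -1.8; python3 - <<'E'
from h import *
s,d=grab('wrist')
a=d['frame'][110:310,180:330]; cv2.imwrite('pics/w8.png',cv2.resize(a,None,fx=3,fy=3,interpolation=cv2.INTER_CUBIC))
p=s['position']; 
E
```

```text
pos [530.6 257.5  68.5] yaw -1.9 tilt zx,zy [-0.023 -0.019] shift [ 4.7 -2.6 19.3] turn -0.1 w 18.7
```

View pics/w8.png

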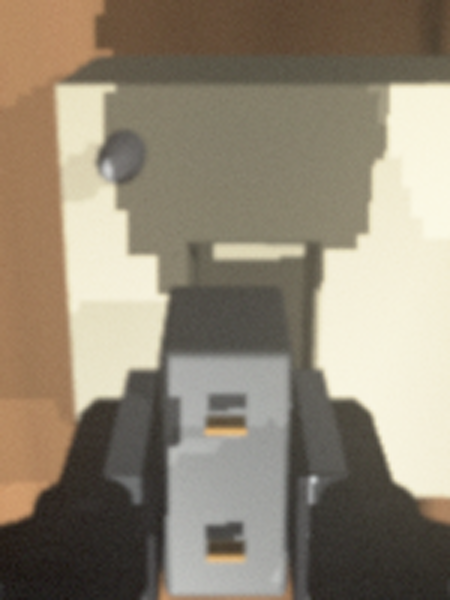

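The capacitor sits slightly left of the pocket: its front lower edge is at crop (165–290, 290) and the pocket mouth spans crop x 190–322. This agrees with the computed shift.

Emit:
{"method": "carry_out", "body": {"series": [[[1.5,-1,1],0],[[2,-1,0],0],[[1,-0.6,0],0],[[0,0,0],0]]}}

```text
clock: 13.78
position: [0.5365, 0.26, 0.0682]
ee_rot: [0.009, 1.0, -0.016, -0.01]
contact_force: [0.0, 0.5, -0.1]
width: 0.0189
```

```bash
python3 go.py 535 259.6 49 -1.8; python3 - <<'E'
from h import *
s,d=grab('wrist'); f=d['frame']; p=s['position']
print('old-view check far edge', )
# predicted mouth corners in this view & profile of brightness for the far edge
y=np.array([[535.2-12,257.4+24,46],[535.2+12,257.4+24,46]])/1000
pr=proj(s,d,y); print('pred far corners',pr.round(1))
r=int(pr[0,1])
g=cv2.cvtColor(f,cv2.COLOR_BGR2GRAY)
print('row+6',g[r+6,int(pr[0,0])-12:int(pr[1,0])+12].tolist())
print('col',g[r-12:r+16,int(pr.mean(0)[0])].tolist(), r)
E
```

```text
pos [536.5 260.   68.2] yaw -1.9 tilt zx,zy [-0.021 -0.018] shift [-1.1  0.1 19.3] turn -0.1 w 18.9
old-view check far edge
pred far corners [[231.  197.2]
 [273.4 196.1]]
row+6 [239, 238, 238, 239, 239, 240, 239, 240, 239, 241, 236, 226, 211, 175, 125, 107, 99, 93, 94, 104, 104, 104, 104, 106, 102, 103, 102, 104, 104, 103, 105, 102, 104, 103, 104, 100, 102, 104, 103, 103, 103, 106, 103, 104, 105, 104, 104, 102, 105, 105, 105, 105, 104, 97, 89, 90, 101, 114, 128, 135, 132, 133, 135, 135, 132, 136]
col [129, 125, 129, 126, 129, 132, 131, 130, 126, 121, 141, 186, 211, 214, 203, 160, 116, 100, 103, 101, 90, 81, 77, 77, 77, 81, 79, 77] 197
```

Emit:
{"method": "carry_out", "body": {"series": [[[-0.8,0,1],0],[[0,0,2.5],0],[[0,0,3],0],[[0,0,3],0],[[0,0,2],0],[[0,0,1],0],[[0,0,0],0]]}}

```text
clock: 14.42
position: [0.5351, 0.2597, 0.0544]
ee_rot: [0.009, 1.0, -0.016, -0.01]
contact_force: [-0.1, -0.6, -0.7]
width: 0.019
```

```bash
python3 go.py 535.2 259.8 49 -1.8
```

```text
pos [535.1 259.7  54.4] yaw -1.9 tilt zx,zy [-0.021 -0.018] shift [ 0.3 -0.2  5.4] turn -0.1 w 19.0
```

Emit:
{"method": "carry_out", "body": {"series": [[[0,0,1.5],0],[[0,0,1.5],0],[[0,0,1],0],[[0,0,0.5],0],[[0,0,0],0]]}}

```text
clock: 14.83
position: [0.535, 0.2596, 0.0493]
ee_rot: [0.009, 1.0, -0.016, -0.01]
contact_force: [0.3, 0.1, 0.5]
width: 0.0191
```

Emit:
{"method": "carry_out", "body": {"series": [[[0,0,0],0],[[0,0,0],0],[[0,0,0],0],[[0,0,-3],0],[[0,0,-8],0],[[0,0,-13],0],[[0,0,-15],0],[[0,0,-13],0],[[0,0,-8],0],[[0,0,-3],0]], "fingers": 34}}

```text
clock: 15.67
position: [0.5364, 0.2609, 0.1176]
ee_rot: [0.009, 1.0, -0.016, -0.01]
contact_force: [0.1, -0.4, -0.0]
width: 0.0336
```

```bash
python3 go.py 462 -38.7 120 45; python3 - <<'E'
from h import *
s,d=grab('wrist')
cv2.imwrite('pics/w9.png',cv2.resize(d['frame'][100:300,150:350],None,fx=3,fy=3,interpolation=cv2.INTER_CUBIC))
E
```

```text
pos [536.4 260.9 117.6] yaw -1.9 tilt zx,zy [-0.021 -0.018] shift [-64.6 301.8   4.7] turn -46.9 w 33.6
```

View pics/w9.png

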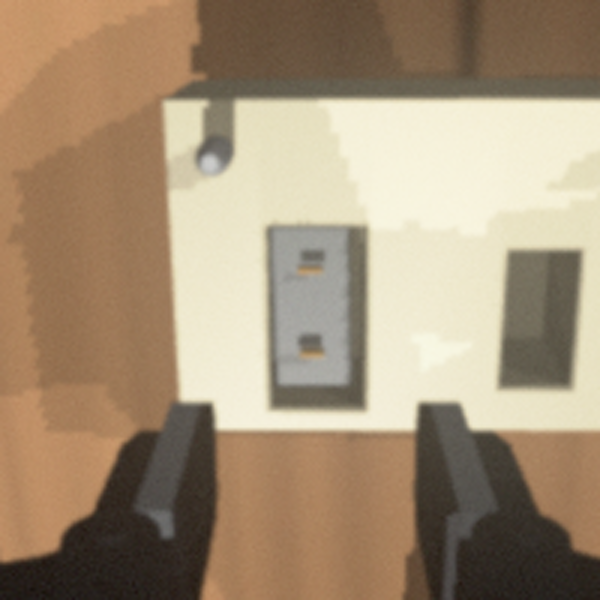

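The large capacitor is down in its pocket: its grey top at crop (312,305) is recessed below the mouth, with the terminals up. Next is the small one.

Emit:
{"method": "carry_out", "body": {"series": [[[-4.5,7.5,-2],0],[[-9,15,-4],0],[[-13,22,-6],0],[[-13,22,-6],0],[[-13,22,-6],0],[[-13,22,-6],0],[[-9,15,-4],0],[[-6,10,-3],0],[[-4,7,-2],0],[[-3,5,-1],0]]}}

```text
clock: 16.55
position: [0.4342, 0.1084, 0.1589]
ee_rot: [0.011, 1.0, -0.015, -0.016]
contact_force: [0.7, -0.4, -0.3]
width: 0.0341
```

Emit:
{"method": "carry_out", "body": {"series": [[[0,7,0],0],[[2,15,0],0],[[3,21,0],0],[[3,22,0],0],[[3,22,0],0],[[3,22,0],0],[[2,18,0],0],[[1,12,0],0],[[0,7,0],0],[[0,4,0],0]], "fingers": 45}}

```text
clock: 17.38
position: [0.4519, -0.0486, 0.1593]
ee_rot: [0.01, 1.0, -0.011, -0.015]
contact_force: [0.2, 0.3, 0.6]
width: 0.0446
```

Emit:
{"method": "carry_out", "body": {"series": [[[0,0,0],-3.5],[[0,0,0],-7],[[0,0,0],-7],[[0,0,0],-7],[[0,0,0],-7],[[0,0,0],-7],[[0,0,0],-5],[[0,0,0],-3.4],[[0,0,0],0]]}}

```text
clock: 18.13
position: [0.4533, -0.0451, 0.1572]
ee_rot: [0.0, 0.915, 0.402, -0.018]
contact_force: [0.7, 0.5, -0.7]
width: 0.045
```

```bash
python3 go.py 462 -39 70 45.8; sed -i 's#w5.png#w10.png#' caps.py; python3 caps.py
```

```text
pos [453.3 -45.1 157.2] yaw 47.5 tilt zx,zy [-0.033 -0.015] shift [13.3  3.5 86.7] turn 1.7 w 45.0
yaw 47.47078118444026 [ 0.45330798 -0.0451261   0.15715844]
[374. 355.] rect 681.9 -82.1 9.7 49.8 85.0
[134. 363.] rect 517.1 -299.0 24.2 93.2 11.1
[340. 255.] rect 560.6 -30.9 18.2 38.6 79.5
[458. 265.] rect 646.5 48.6 84.8 55.6 9.3
[270. 187.] rect 461.9 -38.7 13.8 31.4 47.9
```

Emit:
{"method": "carry_out", "body": {"series": [[[2,0.5,5],1],[[3,1,10],0],[[3,1,13],0],[[3,1,14],0],[[2,0,14],0],[[0,0,12],0],[[0,0,8],0],[[0,0,5],0],[[0,0,2],0],[[0,0,0],0]]}}

```text
clock: 19.02
position: [0.4635, -0.0366, 0.065]
ee_rot: [-0.0, 0.921, 0.389, -0.018]
contact_force: [-0.2, -0.4, 0.8]
width: 0.0453
```

```bash
python3 caps.py | grep -E "yaw|rect 46"; python3 go.py 461.9 -38.7 10 46.5
```

```text
yaw 45.76946972639402 [ 0.46349205 -0.03658046  0.06495222]
[252. 223.] rect 462.0 -38.7 13.9 31.2 45.0
pos [463.6 -36.6  65.2] yaw 45.8 tilt zx,zy [-0.033 -0.014] shift [-0.9  1.  55.2] turn -0.7 w 45.3
```

Emit:
{"method": "carry_out", "body": {"series": [[[-1,1,3],0],[[0,0,7],0],[[0,0,9],0],[[0,0,10],0],[[0,0,9],0],[[0,0,7],0],[[0,0,4],0],[[0,0,2],0],[[0,0,1],0],[[0,0,0],0]]}}

```text
clock: 19.9
position: [0.4644, -0.0399, 0.0106]
ee_rot: [0.002, 0.921, 0.388, -0.015]
contact_force: [1.4, 0.5, -0.1]
width: 0.0454
```

```bash
python3 go.py 462 -38.7 10 45.8
```

```text
pos [464.4 -39.9  10.6] yaw 45.7 tilt zx,zy [-0.026 -0.015] shift [-0.8 -2.6  0.7] turn -0.1 w 45.4
```

Emit:
{"method": "carry_out", "body": {"series": [[[-0.5,-1.3,0],0],[[-0.3,-1,0],0],[[0,0,0],0]]}}

```text
clock: 20.15
position: [0.4627, -0.0389, 0.0113]
ee_rot: [0.002, 0.922, 0.388, -0.014]
contact_force: [-0.6, -1.0, -0.1]
width: 0.0452
```

Emit:
{"method": "carry_out", "body": {"series": [[[0,0,0],0],[[0,0,0],0],[[0,0,0],0],[[0,0,0],0],[[0,0,0],0],[[0,0,0],0]], "fingers": 5}}

```text
clock: 20.65
position: [0.4634, -0.039, 0.0124]
ee_rot: [0.003, 0.921, 0.388, -0.013]
contact_force: [-0.3, -0.1, -0.3]
width: 0.0126
```

```bash
python3 go.py 462 -38.7 10 45.8
```

```text
pos [463.4 -39.   12.4] yaw 45.7 tilt zx,zy [-0.022 -0.016] shift [-0.7 -1.2  2.4] turn -0.1 w 12.6
```

Emit:
{"method": "carry_out", "body": {"series": [[[0,0,-4],0],[[0,0,-9],0],[[0,0,-14],0],[[0,0,-18],0],[[0,0,-20],0],[[0,0,-20],0],[[0,0,-18],0],[[0,0,-14],0],[[0,0,-8],0],[[0,0,-4],0]]}}

```text
clock: 21.48
position: [0.465, -0.0364, 0.1513]
ee_rot: [0.002, 0.921, 0.388, -0.014]
contact_force: [0.8, -0.4, 0.0]
width: 0.0127
```

```bash
cat > held.py <<'E'
from h import *
import sys
tz=float(sys.argv[1])/1000  # tool z of cap top
s,d=grab('wrist'); f=d['frame']; hsv=cv2.cvtColor(f,cv2.COLOR_BGR2HSV)
cv2.imwrite('pics/held.png',f)
s0={'ee_rot':[1,0,0,0],'position':[0,0,0]}
m=((hsv[...,1]<50)&(hsv[...,2]>120)).astype(np.uint8)*255; m[:200]=0; m[:,:215]=0; m[:,300:]=0
cs,_=cv2.findContours(m,cv2.RETR_EXTERNAL,cv2.CHAIN_APPROX_NONE)
for c in cs:
    if cv2.contourArea(c)<200: continue
    w=onplane(s0,d,c[:,0,:],tz)[:,:2]*1000
    r=cv2.minAreaRect(w.astype(np.float32)); print(cv2.boundingRect(c),np.round(r[0],1),np.round(r[1],1),round(r[2],1))
E
python3 held.py -18; python3 go.py 440 100 159 0
```

```text
(241, 271, 28, 23) [0.1 8.3] [12.1 12.9] 86.9
pos [465.5 -36.5 151.7] yaw 45.7 tilt zx,zy [-0.023 -0.016] shift [  79.6 -113.7   -8.9] turn 45.7 w 12.9
```

```bash
cat > brass.py <<'E'
from h import *
s,d=grab('wrist'); f=d['frame']; hsv=cv2.cvtColor(f,cv2.COLOR_BGR2HSV)
s0={'ee_rot':[1,0,0,0],'position':[0,0,0]}
m=((hsv[...,0]>8)&(hsv[...,0]<30)&(hsv[...,1]>110)&(hsv[...,2]>90)).astype(np.uint8); m[:225]=0;m[310:]=0;m[:,:243]=0;m[:,272:]=0
n,l,st,ce=cv2.connectedComponentsWithStats(m)
for i in range(1,n):
    if st[i,4]>6: print('brass',ce[i].round(1),st[i].tolist(),(onplane(s0,d,ce[i],-.0190)[0]*1000).round(1))
print('large ref',(onplane(s0,d,[(255.2,251.7),(255.2,293.2)],-.0205)*1000).round(1).tolist())
g=cv2.cvtColor(f,cv2.COLOR_BGR2GRAY); print('col255',g[205:310:2,255].tolist())
E
python3 brass.py
```

```text
brass [270.7 227.8] [270, 225, 2, 7, 10] [  7.5 -20.3 -19. ]
brass [254.5 284.5] [250, 284, 10, 2, 20] [  0.4   8.6 -19. ]
brass [255.7 302.5] [243, 295, 27, 15, 367] [  1.   18.7 -19. ]
large ref [[0.7, -9.4, -20.5], [0.7, 12.4, -20.5]]
col255 [175, 177, 178, 167, 100, 75, 73, 75, 74, 72, 77, 69, 72, 70, 78, 89, 94, 91, 94, 91, 88, 92, 81, 66, 74, 80, 74, 71, 74, 74, 72, 71, 72, 72, 71, 74, 118, 127, 66, 67, 138, 165, 163, 166, 165, 162, 163, 159, 162, 164, 163, 163, 157]
```

Emit:
{"method": "carry_out", "body": {"series": [[[0,0,0],3.5],[[0,0,0],7],[[0,0,0],7],[[0,0,0],7],[[0,0,0],7],[[0,0,0],7],[[0,0,0],5],[[0,0,0],3],[[0,0,0],0.5]]}}

```text
clock: 22.33
position: [0.4573, -0.035, 0.1408]
ee_rot: [0.006, 0.999, -0.026, -0.023]
contact_force: [-0.2, 0.9, -0.2]
width: 0.0129
```

```bash
python3 go.py 440 100 159 -1.8
```

```text
pos [457.3 -35.  140.8] yaw -3.0 tilt zx,zy [-0.046 -0.011] shift [ -25.2 -133.6  -18.8] turn -1.2 w 12.9
```

```bash
python3 - <<'E'
from h import *
s,d=grab('wrist'); g=cv2.cvtColor(d['frame'],cv2.COLOR_BGR2GRAY)
s0={'ee_rot':[1,0,0,0],'position':[0,0,0]}
print('top',(onplane(s0,d,[(255,234.3),(255,294.7)],-.0166)*1000).round(1).tolist(),'bot',(onplane(s0,d,[(255,212.8)],.0124)*1000).round(1).tolist())
print('large: top',(onplane(s0,d,[(256,228.2),(256,308)],-.0181)*1000).round(1).tolist())
print('row240',g[240,228:284:1].tolist()); print('col247',g[205:310:2,247].tolist())
E
```

```text
top [[0.1, -16.3, -16.6], [0.1, 15.8, -16.6]] bot [[0.0, -15.6, 12.4]]
large: top [[0.5, -19.9, -18.1], [0.6, 22.4, -18.1]]
row240 [84, 88, 84, 84, 83, 81, 74, 75, 75, 71, 63, 54, 69, 87, 98, 106, 124, 162, 182, 188, 186, 182, 177, 162, 163, 161, 160, 160, 160, 155, 142, 131, 127, 132, 152, 164, 167, 166, 165, 164, 155, 136, 102, 71, 73, 81, 83, 86, 84, 86, 86, 88, 84, 93, 115, 143]
col247 [164, 162, 163, 156, 98, 70, 74, 72, 74, 73, 73, 71, 74, 69, 84, 127, 180, 192, 176, 172, 173, 174, 171, 167, 173, 180, 175, 159, 161, 165, 161, 163, 164, 168, 170, 171, 172, 173, 166, 168, 184, 196, 198, 199, 183, 159, 160, 159, 160, 157, 159, 162, 159]
```

Emit:
{"method": "carry_out", "body": {"series": [[[-1,-6,-3],0],[[-4,-12,-5],0],[[-5,-17,-5],0],[[-5,-20,-4],0],[[-4,-20,-2],0],[[-3,-20,0],0],[[-2,-17,0],-0.6],[[0,-12,0],-0.6],[[0,-7,0],0],[[0,-3,0],0]]}}

```text
clock: 23.22
position: [0.4349, 0.113, 0.1613]
ee_rot: [0.003, 1.0, -0.011, -0.025]
contact_force: [0.6, -0.3, -0.3]
width: 0.0129
```

```bash
python3 go.py 590 240 110 -1.8
```

```text
pos [434.9 113.  161.3] yaw -1.3 tilt zx,zy [-0.05  -0.006] shift [ 154.6 -130.8   42.7] turn 0.5 w 12.9
```

Emit:
{"method": "carry_out", "body": {"series": [[[7,-6,1],0],[[14,-12,3],0],[[19,-16,4],0],[[21,-18,5],0],[[21,-18,5],0],[[21,-18,5],0.5],[[19,-16,4],0],[[14,-12,3],0],[[9,-7,2],0],[[4,-3,1],0]]}}

```text
clock: 24.05
position: [0.5951, 0.2404, 0.1164]
ee_rot: [0.004, 1.0, -0.018, -0.024]
contact_force: [-0.5, 0.2, -0.6]
width: 0.013
```

```bash
python3 house.py|head -4;python3 go.py 591 255.3 72 -1.8
```

```text
outer [212. 158.] rect 560.1 269.0 84.5 120.9 88.4
hole [252. 183.] rect 590.1 256.3 38.3 20.4 88.6
hole [177. 182.] rect 534.8 257.5 50.4 26.7 88.6
[[173.35663087 191.7432637 ]]
pos [595.4 240.5 116.1] yaw -2.1 tilt zx,zy [-0.047 -0.007] shift [ -2.8 -15.   44.1] turn -0.3 w 12.4
```

Emit:
{"method": "carry_out", "body": {"series": [[[0,-2,2],0],[[-0.5,-3,4],0],[[-1,-4,6],0],[[-1,-3,7],0],[[0,-2,7],0],[[0,-1,6],0],[[0,0,5],0],[[0,0,3],0],[[0,0,1.5],0],[[0,0,0],0]]}}

```text
clock: 24.93
position: [0.5871, 0.2537, 0.0701]
ee_rot: [0.005, 0.999, -0.019, -0.026]
contact_force: [-0.0, 0.4, -0.5]
width: 0.0127
```

```bash
python3 go.py 591.1 255.3 50 -1.8
```

```text
pos [587.1 253.7  70.1] yaw -2.2 tilt zx,zy [-0.052 -0.01 ] shift [ 5.  -2.  19.9] turn -0.4 w 12.7
```

Emit:
{"method": "carry_out", "body": {"series": [[[1.5,-0.7,0],-0.4],[[1.5,-0.7,0],0],[[1,-0.5,0],0],[[0,0,0],0]]}}

```text
clock: 25.27
position: [0.5924, 0.2555, 0.0706]
ee_rot: [0.005, 1.0, -0.015, -0.025]
contact_force: [-0.6, 0.1, -0.5]
width: 0.0121
```

```bash
python3 go.py 591.1 255.3 50 -1.8; python3 - <<'E'
from h import *
s,d=grab('wrist'); g=cv2.cvtColor(d['frame'],cv2.COLOR_BGR2GRAY)
c,sn=np.cos(np.radians(-1.6)),np.sin(np.radians(-1.6)); P=np.array([590.2,256.2])
co=np.array([[P[0]+x*c-y*sn,P[1]+x*sn+y*c,46] for x,y in[(-9,18),(9,18)]])/1000
pr=proj(s,d,co); print(pr.round(1)); r=int(pr[:,1].mean()); x0=int(pr[0,0])-12
print('row+5',x0,g[r+5,x0:int(pr[1,0])+12].tolist()); print('col',r-12,g[r-12:r+20,int(pr[:,0].mean())].tolist())
print('row+9',x0,g[r+9,x0:int(pr[1,0])+12].tolist())
cv2.imwrite('pics/s1.png',cv2.resize(d['frame'][110:310,180:330],None,fx=3,fy=3,interpolation=cv2.INTER_CUBIC))
E
```

```text
pos [592.4 255.5  70.6] yaw -1.8 tilt zx,zy [-0.05  -0.009] shift [-0.3  0.  20.6] turn 0.0 w 12.1
[[237.6 199.7]
 [268.8 200.2]]
row+5 225 [239, 241, 239, 240, 241, 241, 241, 241, 241, 239, 230, 217, 187, 141, 107, 93, 89, 91, 104, 107, 106, 110, 106, 112, 108, 108, 109, 111, 106, 105, 107, 108, 107, 108, 108, 107, 107, 107, 108, 109, 107, 108, 108, 103, 102, 116, 129, 158, 214, 234, 237, 236, 238, 237, 237]
col 187 [134, 131, 134, 135, 132, 133, 134, 135, 133, 133, 132, 122, 115, 108, 110, 107, 106, 106, 109, 110, 105, 108, 107, 106, 107, 100, 88, 82, 85, 85, 85, 82]
row+9 225 [241, 241, 241, 241, 241, 241, 242, 241, 242, 240, 234, 218, 186, 145, 114, 98, 91, 88, 102, 107, 107, 109, 107, 109, 108, 108, 107, 110, 108, 107, 106, 108, 107, 109, 108, 109, 107, 108, 109, 108, 108, 104, 108, 106, 103, 118, 156, 219, 239, 242, 241, 242, 241, 241, 241]
```

Emit:
{"method": "carry_out", "body": {"series": [[[0.4,0,1],0],[[0,0,2.5],0],[[0,0,3.5],0],[[0,0,3.5],0],[[0,0,2.5],0],[[0,0,1.5],0],[[0,0,0.5],0],[[0,0,0],0]]}}

```text
clock: 25.98
position: [0.5918, 0.2552, 0.0542]
ee_rot: [0.005, 1.0, -0.015, -0.025]
contact_force: [-0.0, 0.4, 0.5]
width: 0.0129
```

```bash
python3 go.py 591.8 255.4 50 -1.8
```

```text
pos [591.8 255.2  54.2] yaw -1.8 tilt zx,zy [-0.05 -0.01] shift [ 0.2 -0.3  4.1] turn 0.0 w 12.9
```

Emit:
{"method": "carry_out", "body": {"series": [[[0,0,1],0],[[0,0,1.5],0],[[0,0,1],0],[[0,0,0.7],0],[[0,0,0],0]]}}

```text
clock: 26.4
position: [0.5918, 0.2552, 0.0496]
ee_rot: [0.005, 1.0, -0.015, -0.025]
contact_force: [0.3, -0.1, -0.2]
width: 0.0129
```

Emit:
{"method": "carry_out", "body": {"series": [[[0,0,0],0],[[0,0,0],0],[[0,0,0],0],[[0,0,-3],0],[[0,0,-8],0],[[0,0,-13],0],[[0,0,-15],0],[[0,0,-15],0],[[0,0,-10],0],[[0,0,-5],0]], "fingers": 28}}

```text
clock: 27.23
position: [0.5949, 0.2557, 0.1232]
ee_rot: [0.005, 1.0, -0.015, -0.026]
contact_force: [-0.1, 0.1, -0.2]
width: 0.0284
```

```bash
python3 go.py 520 -240 180 0; python3 - <<'E'
from h import *
s,d=grab('wrist'); f=d['frame']; cv2.imwrite('pics/s2.png',f)
g=cv2.cvtColor(f,cv2.COLOR_BGR2GRAY)
hsv=cv2.cvtColor(f,cv2.COLOR_BGR2HSV)
# grey (neutral) region = cap top; size by plane height .041 (fully in) 
b,gg,r=[f[...,i].astype(int) for i in range(3)]
for nm,c0,hw,hh in(('small',(590.2,256.2),9,18),('large',(535.1,257.4),12,24)):
    co=np.array([[c0[0]+x,c0[1]+y,46] for x,y in[(-hw,hh),(hw,hh),(hw,-hh),(-hw,-hh)]])/1000
    pr=proj(s,d,co).astype(np.int32); mk=np.zeros(g.shape,np.uint8); cv2.fillPoly(mk,[pr],255); mk=cv2.dilate(mk,np.ones((5,5)))
    m=((abs(r-b)<14)&(g>60)&(mk>0)).astype(np.uint8)
    m=cv2.morphologyEx(m,cv2.MORPH_CLOSE,np.ones((7,7)))
    cs,_=cv2.findContours(m,cv2.RETR_EXTERNAL,cv2.CHAIN_APPROX_NONE); c=max(cs,key=cv2.contourArea)
    for z in(.041,.046,.065): 
        q=cv2.minAreaRect((onplane(s,d,c[:,0,:],z)[:,:2]*1000).astype(np.float32)); print(nm,z,np.round(q[0],1),np.round(q[1],1),round(q[2],1))
E
```

```text
pos [594.9 255.7 123.2] yaw -1.8 tilt zx,zy [-0.052 -0.01 ] shift [-62.3 498.4 -47.9] turn -1.8 w 28.4
small 0.041 [589.4 255.3] [30.4 13.4] 88.6
small 0.046 [589.7 257. ] [29.7 13.1] 88.6
small 0.065 [591.  263.5] [27.1 11.9] 88.6
large 0.041 [533.9 259. ] [42.2 20.9] 88.9
large 0.046 [535.5 260.7] [41.3 20.5] 88.9
large 0.065 [541.5 266.8] [37.7 18.7] 88.9
```

Emit:
{"method": "carry_out", "body": {"series": [[[-4,8,-8],0],[[-6,16,-12],0],[[-8,24,-14],0],[[-8,30,-14],0],[[-8,34,-12],0],[[-8,36,-6],0],[[-8,36,0],0],[[-8,36,0],0],[[-6,30,0],0],[[-4,22,0],0]]}}

```text
clock: 28.12
position: [0.5113, -0.0287, 0.2028]
ee_rot: [0.008, 1.0, -0.012, -0.028]
contact_force: [0.5, -1.0, -0.4]
width: 0.0283
```

Emit:
{"method": "carry_out", "body": {"series": [[[0,20,0],0],[[-2,26,0],0],[[-2,32,0],0],[[0,36,0],0],[[0,36,0],0],[[0,30,0],0],[[0,22,0],0],[[0,14,0],0],[[0,8,0],0],[[0,4,0],0]], "fingers": 45}}

```text
clock: 28.95
position: [0.48, -0.2777, 0.2116]
ee_rot: [0.01, 0.999, -0.018, -0.033]
contact_force: [0.1, -0.3, -0.3]
width: 0.0449
```

```bash
python3 go.py 515 -262 200 0;  python3 - <<'E'
from h import *
s,d=grab('wrist'); f=d['frame']; cv2.imwrite('pics/c1.png',f)
b,g,r=[f[...,i].astype(int) for i in range(3)]
print('proj guess',proj(s,d,[[.515,-.27,.052],[.515,-.27,.076]]).round(0))
hsv=cv2.cvtColor(f,cv2.COLOR_BGR2HSV)
m=((hsv[...,1]<40)&(hsv[...,2]>140)).astype(np.uint8)
cs,hi=cv2.findContours(m,cv2.RETR_CCOMP,cv2.CHAIN_APPROX_NONE)
for c,h in zip(cs,hi[0]):
    if cv2.contourArea(c)<40: continue
    q=cv2.minAreaRect((onplane(s,d,c[:,0,:],.052)[:,:2]*1000).astype(np.float32)); print('out' if h[3]<0 else 'hole',c[:,0].mean(0).round(),np.round(q[0],1),np.round(q[1],1),round(q[2],1))
E
```

```text
pos [ 480.  -277.7  211.6] yaw -2.1 tilt zx,zy [-0.066 -0.018] shift [ 35.  -17.1   8.9] turn -2.1 w 44.9
proj guess [[300. 164.]
 [302. 170.]]
out [483. 305.] [ 730.  -442.3] [70.3  8.8] 32.3
out [304. 157.] [ 516.8 -265.4] [121.1  84.9] 21.5
hole [245. 151.] [ 461.1 -255.2] [14.3 11.9] 43.5
hole [305. 157.] [ 520.5 -264.9] [32.7 34.7] 22.4
hole [309. 135.] [ 522.5 -242.4] [13.4  7.6] 44.8
hole [304. 128.] [ 518.1 -234.2] [13.1  6.5] 25.3
hole [338. 111.] [ 550.7 -219.7] [14.  13.4] 46.0
```

Emit:
{"method": "carry_out", "body": {"series": [[[8,-4,0],0],[[14,-6,0],0],[[9,-4,0],0],[[4,-2,0],-4],[[0,0,0],-6],[[0,0,0],-6],[[0,0,0],-5],[[0,0,0],-2.6],[[0,0,0],0]]}}

```text
clock: 29.75
position: [0.5259, -0.2484, 0.2079]
ee_rot: [-0.0, 0.978, 0.204, -0.033]
contact_force: [-0.7, -0.6, 0.3]
width: 0.0451
```

Emit:
{"method": "carry_out", "body": {"series": [[[0,0,30],0],[[0,0,30],0],[[0,0,0],0],[[0,0,0],0],[[0,0,0],0]]}}

```text
clock: 30.17
position: [0.5284, -0.2434, 0.1485]
ee_rot: [0.001, 0.978, 0.206, -0.03]
contact_force: [0.4, 0.6, 0.8]
width: 0.0454
```

```bash
cat > cov.py <<'E'
from h import *
import sys
def cov(z=.052,save=None):
    s,d=grab('wrist'); f=d['frame']
    if save: cv2.imwrite(save,f)
    hsv=cv2.cvtColor(f,cv2.COLOR_BGR2HSV); m=((hsv[...,1]<40)&(hsv[...,2]>140)).astype(np.uint8)
    cs,hi=cv2.findContours(m,cv2.RETR_CCOMP,cv2.CHAIN_APPROX_NONE)
    for c,h in zip(cs,hi[0]):
        if cv2.contourArea(c)<40: continue
        q=cv2.minAreaRect((onplane(s,d,c[:,0,:],z)[:,:2]*1000).astype(np.float32)); print('out' if h[3]<0 else 'hole',c[:,0].mean(0).round(),np.round(q[0],1),np.round(q[1],1),round(q[2],1))
if __name__=='__main__': cov(float(sys.argv[1]))
E
python3 go.py 516.8 -265.4 110 21.5; python3 cov.py .052
```

```text
pos [ 528.4 -243.4  148.5] yaw 23.8 tilt zx,zy [-0.059 -0.014] shift [-17.2  15.9  39.4] turn 2.3 w 45.4
out [237. 209.] [ 516.7 -265.5] [121.1  85.3] 21.2
hole [239. 217.] [ 520.6 -269. ] [34.  34.5] 19.9
hole [299. 180.] [ 550.5 -219.9] [13.8 12.9] 44.1
hole [181. 174.] [ 461.5 -254.2] [13.6 12. ] 66.9
out [491.  48.] [631.2 -68.4] [30.9 28. ] 33.1
out [510.  20.] [636.1 -49.7] [ 2.3 19. ] 32.5
out [374.   3.] [543.8 -83.7] [16.7  7.8] 24.6
```

Emit:
{"method": "carry_out", "body": {"series": [[[-4,4,-6],1],[[-5,5,-14],1.3],[[-5,4,-20],0],[[-3,3,-22],0],[[0,0,-22],0],[[0,0,-18],0],[[0,0,-10],0],[[0,0,-5],0],[[0,0,-2],0],[[0,0,0],0]]}}

```text
clock: 31.05
position: [0.529, -0.2695, 0.2919]
ee_rot: [0.011, 0.983, 0.18, -0.021]
contact_force: [0.1, 0.4, -0.7]
width: 0.0449
```

Emit:
{"method": "carry_out", "body": {"series": [[[0,0,41],0],[[0,0,41],0],[[0,0,41],0],[[0,0,0],0],[[0,0,0],0],[[0,0,0],0]]}}

```text
clock: 31.55
position: [0.5248, -0.2743, 0.1683]
ee_rot: [0.013, 0.984, 0.179, -0.019]
contact_force: [-0.5, -0.3, 0.1]
width: 0.0451
```

```bash
python3 go.py 516.8 -265.4 80 21.5; python3 -c "
from h import *
s=manip.get_state();print(s['qpos'].round(3))"
```

```text
pos [ 524.8 -274.3  168.3] yaw 20.6 tilt zx,zy [-0.034 -0.032] shift [ -0.6 -12.8  88.2] turn -0.9 w 45.1
[-0.571  0.35   1.557 -0.048  1.246 -0.915]
```

Emit:
{"method": "carry_out", "body": {"series": [[[14,-37,0],0],[[14,-37,0],0],[[14,-37,0],0],[[0,0,0],0],[[0,0,0],0]]}}

```text
clock: 31.97
position: [0.5333, -0.1569, 0.1755]
ee_rot: [0.019, 0.984, 0.177, -0.011]
contact_force: [0.5, -0.5, -0.1]
width: 0.0445
```

Emit:
{"method": "carry_out", "body": {"series": [[[-2,5,0],0],[[-4,9,0],0],[[-5,13,0],0],[[-5,13,0],0],[[-5,13,0],0],[[-5,13,0],0],[[-5,13,0],0],[[-4,10,0],0],[[-2,6,0],0],[[-1,3,0],0]]}}

```text
clock: 32.8
position: [0.5339, -0.2877, 0.1887]
ee_rot: [0.027, 0.985, 0.171, -0.006]
contact_force: [0.5, -0.1, -0.4]
width: 0.0451
```

```bash
python3 go.py 516.8 -265.4 80 21.5; python3 -c "
from h import *
s=manip.get_state();print(s['qpos'].round(3))"
```

```text
pos [ 533.9 -287.7  188.7] yaw 19.7 tilt zx,zy [-0.002 -0.055] shift [ -6.4 -32.2 107.3] turn -1.8 w 45.1
[-0.58   0.336  1.525 -0.05   1.252 -0.909]
```

Emit:
{"method": "carry_out", "body": {"series": [[[-1,-3,4],-0.9],[[-1,-5,9],-0.9],[[-1,-6,13],0],[[-1,-6,16],0],[[-1,-5,16],0],[[-1,-4,15],0],[[0,-2,11],0],[[0,-1,8],0],[[0,0,4],0],[[0,0,2],0]]}}

```text
clock: 33.63
position: [0.5113, -0.2572, 0.0805]
ee_rot: [0.023, 0.981, 0.192, -0.008]
contact_force: [-1.3, 0.2, 0.0]
width: 0.045
```

```bash
python3 go.py 516.8 -265.4 56 21.4; python3 cov.py .052 | grep -v "\[6\|\[7"
```

```text
pos [ 511.3 -257.2   80.5] yaw 22.1 tilt zx,zy [-0.007 -0.049] shift [ 2.7  8.6 24.9] turn 0.7 w 45.0
out [259. 231.] [ 517.  -265.6] [121.1  85.3] 21.3
hole [263. 245.] [ 522.8 -268.9] [34.4 44. ] 21.0
hole [340. 195.] [ 549.1 -218.9] [14.1 15.2] 69.0
hole [178. 192.] [ 461.  -255.6] [13.3 12.1] 41.0
```

Emit:
{"method": "carry_out", "body": {"series": [[[0.7,2,0],0.7],[[1,3,1],0],[[0.7,2.5,2],0],[[0.3,1,4],0],[[0,0,5],0],[[0,0,5],0],[[0,0,4],0],[[0,0,2],0],[[0,0,1],0],[[0,0,0],0]]}}

```text
clock: 34.52
position: [0.5196, -0.268, 0.0565]
ee_rot: [0.025, 0.982, 0.185, -0.006]
contact_force: [0.8, 0.9, -0.9]
width: 0.0445
```

```bash
python3 go.py 517 -265.6 56 21.4
```

```text
pos [ 519.6 -268.    56.5] yaw 21.3 tilt zx,zy [-0.002 -0.051] shift [-1.6 -3.2  0.4] turn -0.1 w 44.5
```

Emit:
{"method": "carry_out", "body": {"series": [[[-0.6,-1.2,0],0],[[-0.6,-1.2,0],0],[[0,-0.3,0],0],[[0,0,0],0]]}}

```text
clock: 34.85
position: [0.5172, -0.2655, 0.0565]
ee_rot: [0.025, 0.982, 0.185, -0.006]
contact_force: [0.3, -1.0, -0.1]
width: 0.0451
```

Emit:
{"method": "carry_out", "body": {"series": [[[0,0,0],0],[[0,0,0],0],[[0,0,0],0],[[0,0,0],0],[[0,0,0],0],[[0,0,0],0]], "fingers": 12, "squeeze": 70}}

```text
clock: 35.35
position: [0.5174, -0.2655, 0.0574]
ee_rot: [0.025, 0.982, 0.185, -0.005]
contact_force: [-0.5, 0.5, 0.8]
width: 0.0208
```

```bash
python3 go.py 517 -265.6 56 21.4; python3 cov.py .052|grep -v "\[6\|\[7"
```

```text
pos [ 517.4 -265.5   57.4] yaw 21.3 tilt zx,zy [-0.001 -0.052] shift [-0.4 -0.2  1.4] turn -0.1 w 20.8
out [255. 298.] [ 530.5 -298.6] [28.1 14.3] 22.4
out [258. 217.] [ 515.2 -258.8] [121.5  70.5] 21.3
hole [160. 190.] [ 462.2 -254.5] [12.5 12. ] 64.1
hole [346. 191.] [ 549.1 -220.9] [19.3 14.1] 48.5
```

Emit:
{"method": "carry_out", "body": {"series": [[[0,-0.2,-2],0],[[0,-0.2,-4],0],[[0,-0.3,-6],0],[[0,-0.4,-8],0],[[0,-0.5,-10],0],[[0,-0.5,-10],0],[[0,-0.4,-8],0],[[0,0,-5],0],[[0,0,-2],0],[[0,0,0],0]]}}

```text
clock: 36.23
position: [0.5165, -0.2596, 0.1186]
ee_rot: [0.026, 0.982, 0.185, -0.005]
contact_force: [0.2, 0.5, -1.7]
width: 0.0203
```

```bash
python3 go.py 560 269 150 -1.6; python3 -c "
from h import *
s=manip.get_state();print(s['qpos'].round(3),s['contact_force'].round(1))"; python3 cov.py .105|grep -v "\[6\|\[7"
```

```text
pos [ 516.5 -259.6  118.6] yaw 21.4 tilt zx,zy [-0.001 -0.052] shift [ 232.4 -474.2  -58.9] turn 23.0 w 20.3
[-0.558  0.353  1.689 -0.051  1.073 -0.908] [ 0.2  0.5 -1.7]
out [255. 298.] [ 531.8 -298.9] [29.7 15.1] 22.3
out [258. 217.] [ 515.4 -256.9] [128.2  74. ] 21.6
hole [160. 190.] [ 459.5 -252.8] [13.4 12.7] 64.2
hole [350. 190.] [ 553.2 -215.3] [12.9 14.7] 67.5
```

Emit:
{"method": "carry_out", "body": {"series": [[[0,0,-4],1],[[0,0,-8],2],[[0,0,-11],3],[[0,0,-12],3],[[0,0,-12],3],[[0,0,-12],3],[[0,0,-10],3],[[0,0,-7],2.5],[[0,0,-4],1.5],[[0,0,-2],1]]}}

```text
clock: 37.12
position: [0.5131, -0.2534, 0.1995]
ee_rot: [0.022, 0.999, -0.028, -0.006]
contact_force: [0.7, 0.7, -2.4]
width: 0.0205
```

```bash
python3 go.py 560 256 200 -1.6; python3 -c "
from h import *
s=manip.get_state();print(s['qpos'].round(3),s['contact_force'].round(1))"
```

```text
pos [ 513.1 -253.4  199.5] yaw -3.2 tilt zx,zy [-0.012 -0.045] shift [  18.  -510.7  -23.9] turn -1.6 w 20.5
[-0.552  0.287  1.571 -0.047  1.271 -0.482] [ 0.7  0.7 -2.4]
```

Emit:
{"method": "carry_out", "body": {"series": [[[0,-6,0],0],[[0,-12,-1],0],[[1,-18,-1],-0.8],[[1,-22,-1],-0.8],[[1,-24,-1],0],[[1,-24,-1],0],[[1,-24,-1],0],[[1,-24,-1],0],[[1,-24,-1],0],[[1,-24,-1],0]]}}

```text
clock: 37.95
position: [0.5242, -0.0391, 0.1941]
ee_rot: [0.02, 1.0, -0.016, -0.011]
contact_force: [0.7, 0.1, -1.2]
width: 0.0203
```

Emit:
{"method": "carry_out", "body": {"series": [[[1,-24,-1],0],[[1,-24,-1],0],[[1,-24,-1],0],[[1,-24,-1],0],[[1,-22,-1],0],[[1,-20,-1],0],[[1,-16,-1],0],[[1,-12,-1],0],[[0,-7,0],0],[[0,-3,0],0]]}}

```text
clock: 38.78
position: [0.5265, 0.1607, 0.1892]
ee_rot: [0.017, 1.0, -0.01, -0.019]
contact_force: [0.3, -1.3, -2.4]
width: 0.0206
```

```bash
python3 go.py 560 262 170 -1.6; python3 -c "
from h import *
s=manip.get_state();print(s['qpos'].round(3),s['contact_force'].round(1))"
```

```text
pos [526.5 160.7 189.2] yaw -1.2 tilt zx,zy [-0.038 -0.033] shift [  32.  -102.6   14.6] turn 0.4 w 20.6
[ 0.187  0.291  1.592 -0.026  1.302  0.214] [ 0.3 -1.3 -2.4]
```

```bash
cat > plate.py <<'E'
from h import *
import sys
def T(q,p,):
    M=np.eye(4); M[:3,:3]=R.from_quat([q[1],q[2],q[3],q[0]]).as_matrix(); M[:3,3]=p; return M
def C(x,y,z,yaw):
    M=np.eye(4); M[:3,:3]=R.from_euler('z',yaw,degrees=True).as_matrix(); M[:3,3]=(x,y,z); return M
Tg=T([.025,.982,.185,-.005],[517.4,-265.5,57.4]); TC=np.linalg.inv(Tg)@C(517.0,-265.6,46,21.4)
def show(z=46,hx=560.2,hy=269.1,hyaw=-1.6):
    s=manip.get_state(); N=T(s['ee_rot'],s['position']*1000); P=N@TC
    H=[P@[x,30,0,1] for x in(-48,48)]; G=[C(hx,hy,z,hyaw)@[x,30,0,1] for x in(-48,48)]
    e=[(g-h)[:3] for g,h in zip(G,H)]; m=(e[0]+e[1])/2
    yaw=np.degrees(np.arctan2(P[1,0],P[0,0]))
    print('plate centre',P[:3,3].round(1),'yaw',yaw.round(1),'normal',P[:2,2].round(3),'lowest z',min((P@[x,y,0,1])[2] for x in(-60,60) for y in(-42,42)).round(1))
    print('hole->pin',e[0].round(1),e[1].round(1),'tool shift',(N[:3,:3].T@m).round(1),'turn',(yaw-hyaw).round(1),'F',s['contact_force'].round(1),'w',round(s['width']*1000,1),'clk',s['clock'])
if __name__=='__main__': show(*map(float,sys.argv[1:]))
E
python3 plate.py 90
```

```text
plate centre [525.9 160.9 177.8] yaw -1.1 normal [ 0.018 -0.014] lowest z 176.2
hole->pin [ 34.5 108.6 -89.1] [ 34.5 107.8 -87.4] tool shift [  35.5 -111.8   83.2] turn 0.5 F [ 0.3 -1.3 -2.4] w 20.6 clk 38.7833
```

Emit:
{"method": "carry_out", "body": {"series": [[[1,-4,0],0],[[3,-8,1],0],[[4,-11,2],0],[[4,-13,2],0],[[5,-14,2],0],[[5,-14,2],0],[[4,-13,2],0],[[3,-10,2],0],[[2,-7,1],0],[[1,-4,0],0]]}}

```text
clock: 39.62
position: [0.5628, 0.2669, 0.1665]
ee_rot: [0.017, 1.0, -0.011, -0.02]
contact_force: [-0.3, -0.0, -2.4]
width: 0.0202
```

```bash
python3 plate.py 90; python3 - <<'E'
from h import *
s,d=grab('wrist'); cv2.imwrite('pics/p1.png',d['frame'])
E
```

```text
plate centre [562.1 267.1 155.1] yaw -1.2 normal [ 0.02  -0.013] lowest z 153.4
hole->pin [ -1.7   2.3 -66.5] [ -1.7   1.6 -64.5] tool shift [ 0.8 -4.2 65.4] turn 0.4 F [-0.3 -0.  -2.4] w 20.2 clk 39.6167
```

Emit:
{"method": "carry_out", "body": {"series": [[[0,-0.5,4],0.4],[[0,-0.7,8],0],[[0,-0.7,11],0],[[0,-0.7,13],0],[[0,-0.7,13],0],[[0,-0.7,12],0],[[0,0,9],0],[[0,0,6],0],[[0,0,3],0],[[0,0,1],0]]}}

```text
clock: 40.5
position: [0.557, 0.2642, 0.0786]
ee_rot: [0.019, 0.999, -0.016, -0.021]
contact_force: [-0.3, 0.2, -1.8]
width: 0.0203
```

```bash
python3 plate.py 62; python3 - <<'E'
from h import *
s,d=grab('wrist'); cv2.imwrite('pics/p2.png',d['frame'])
hsv=cv2.cvtColor(d['frame'],cv2.COLOR_BGR2HSV)
m=((hsv[...,1]<40)&(hsv[...,2]>140)).astype(np.uint8)
cs,hi=cv2.findContours(m,cv2.RETR_CCOMP,cv2.CHAIN_APPROX_NONE)
for c,h in zip(cs,hi[0]):
    if cv2.contourArea(c)>40: print('out' if h[3]<0 else 'hole',cv2.boundingRect(c))
E
```

```text
plate centre [556.3 264.4  67.2] yaw -1.8 normal [ 0.023 -0.01 ] lowest z 65.4
hole->pin [ 3.7  4.6 -6.6] [ 3.8  5.  -4.4] tool shift [ 3.8 -5.1  5.1] turn -0.2 F [-0.3  0.2 -1.8] w 20.3 clk 40.5
out (231, 288, 48, 21)
out (244, 168, 135, 118)
hole (341, 181, 24, 24)
out (134, 168, 87, 118)
hole (149, 179, 25, 25)
```

Emit:
{"method": "carry_out", "body": {"series": [[[1,-1.2,0],-0.2],[[1.4,-2,0],0],[[1,-1.3,0],0],[[0.4,-0.5,0],0],[[0,0,0],0]]}}

```text
clock: 40.97
position: [0.5635, 0.2702, 0.0807]
ee_rot: [0.018, 1.0, -0.014, -0.019]
contact_force: [0.4, -0.1, -2.4]
width: 0.0206
```

```bash
python3 plate.py 60; python3 - <<'E'
from h import *
s,d=grab('wrist'); f=d['frame']
a=cv2.resize(f[165:220,130:190],None,fx=6,fy=6,interpolation=cv2.INTER_CUBIC); b=cv2.resize(f[165:220,325:385],None,fx=6,fy=6,interpolation=cv2.INTER_CUBIC)
cv2.imwrite('pics/p3.png',np.hstack([a,b]))
E
```

```text
plate centre [562.9 270.4  69.3] yaw -1.6 normal [ 0.018 -0.012] lowest z 67.8
hole->pin [ -2.7  -1.4 -10.5] [-2.7 -1.3 -8.8] tool shift [-2.3  1.1  9.8] turn -0.0 F [ 0.4 -0.1 -2.4] w 20.6 clk 40.9667
```

View pics/p3.png

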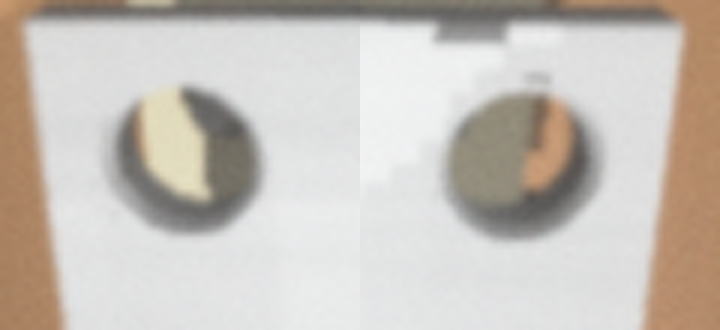

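Through the left hole the pin shows at its upper right (crop 215,105); in the right hole it is hidden behind the left rim. That matches the computed 2.7 mm x offset, so I'll correct and lower.

Emit:
{"method": "carry_out", "body": {"series": [[[-0.6,0.3,0],0],[[-0.7,0.3,0.5],0],[[-0.4,0.2,0.5],0],[[0,0,0],0]]}}

```text
clock: 41.35
position: [0.5616, 0.2695, 0.0803]
ee_rot: [0.018, 1.0, -0.014, -0.018]
contact_force: [0.2, -0.2, -2.3]
width: 0.0203
```

```bash
python3 plate.py 60
```

```text
plate centre [561.  269.7  68.9] yaw -1.6 normal [ 0.017 -0.012] lowest z 67.4
hole->pin [ -0.8  -0.6 -10.1] [-0.8 -0.6 -8.4] tool shift [-0.4  0.3  9.3] turn -0.0 F [ 0.2 -0.2 -2.3] w 20.3 clk 41.35
```

Emit:
{"method": "carry_out", "body": {"series": [[[-0.1,0,1],0],[[-0.1,0.1,2],0],[[-0.1,0.1,3],0],[[0,0,3],0],[[0,0,2],0],[[0,0,1],0],[[0,0,0.5],0],[[0,0,0],0]]}}

```text
clock: 42.02
position: [0.5602, 0.2685, 0.0658]
ee_rot: [0.018, 1.0, -0.014, -0.019]
contact_force: [-0.4, -0.2, -1.2]
width: 0.0203
```

```bash
python3 plate.py 46
```

```text
plate centre [559.5 268.7  54.5] yaw -1.6 normal [ 0.018 -0.012] lowest z 52.9
hole->pin [ 0.6  0.4 -9.7] [ 0.6  0.4 -7.9] tool shift [ 1.  -0.8  8.7] turn -0.0 F [-0.4 -0.2 -1.2] w 20.3 clk 42.0167
```

Emit:
{"method": "carry_out", "body": {"series": [[[0.3,-0.2,1],0],[[0.2,-0.1,1.5],0],[[0.1,0,1.5],0],[[0,0,1],0],[[0,0,0.5],0],[[0,0,0],0]]}}

```text
clock: 42.52
position: [0.5609, 0.2687, 0.0599]
ee_rot: [0.018, 1.0, -0.014, -0.019]
contact_force: [0.0, 0.0, -2.6]
width: 0.0208
```

```bash
python3 plate.py 46
```

```text
plate centre [560.3 268.9  48.5] yaw -1.6 normal [ 0.018 -0.012] lowest z 46.9
hole->pin [-0.1  0.2 -3.7] [-0.1  0.2 -2. ] tool shift [ 0.  -0.3  2.8] turn -0.0 F [ 0.   0.  -2.6] w 20.8 clk 42.5167
```

Emit:
{"method": "carry_out", "body": {"series": [[[0,0,0.7],0],[[0,0,0],0]]}}

```text
clock: 42.68
position: [0.5609, 0.2687, 0.0592]
ee_rot: [0.018, 1.0, -0.014, -0.019]
contact_force: [-0.1, -0.6, -1.7]
width: 0.0205
```

Emit:
{"method": "carry_out", "body": {"series": [[[0,0,0],0],[[0,0,0],0],[[0,0,0],0],[[0,0,0],0],[[0,0,-3],0],[[0,0,-7],0],[[0,0,-12],0],[[0,0,-16],0],[[0,0,-18],0],[[0,0,-18],0]], "fingers": 44}}

```text
clock: 43.52
position: [0.5621, 0.2707, 0.1354]
ee_rot: [0.019, 0.999, -0.014, -0.021]
contact_force: [0.2, -0.2, -1.3]
width: 0.0439
```

Emit:
{"method": "carry_out", "body": {"series": [[[0,3,-16],0],[[0,6,-12],0],[[0,8,-8],0],[[0,6,-4],0],[[0,3,-2],0],[[0,0,0],0]]}}

```text
clock: 44.02
position: [0.5657, 0.2459, 0.1885]
ee_rot: [0.017, 1.0, -0.014, -0.016]
contact_force: [-0.4, -0.3, -0.3]
width: 0.0442
```

```bash
python3 - <<'E'
from h import *
from cov import cov
cov(.052,'pics/f1.png')
s,d=grab('wrist'); f=d['frame']; print(s['position'],s['width'],s['clock'])
# check level: compare plate corners as seen vs predicted at z=.052, via edges in wrist and in side view
hsv=cv2.cvtColor(f,cv2.COLOR_BGR2HSV)
c,sn=np.cos(np.radians(-1.6)),np.sin(np.radians(-1.6))
co=np.array([[560.2+x*c-y*sn,269.1+x*sn+y*c,52] for x,y in[(-60,42),(60,42),(60,-42),(-60,-42)]])/1000
print('pred wrist',proj(s,d,co).round(1).tolist())
m=((hsv[...,1]<40)&(hsv[...,2]>140)).astype(np.uint8); cs,_=cv2.findContours(m,0,1); k=max(cs,key=cv2.contourArea); h=cv2.convexHull(k); print('hull quad',cv2.approxPolyDP(h,6,True)[:,0].tolist())
s,d=grab('side'); f=d['frame']; cv2.imwrite('pics/f2.png',f); hsv=cv2.cvtColor(f,cv2.COLOR_BGR2HSV)
print('pred side',proj(s,d,co).round(1).tolist())
m=((hsv[...,1]<40)&(hsv[...,2]>130)).astype(np.uint8); m[:290]=0; m[:,:120]=0; m[:,260:]=0
cs,_=cv2.findContours(m,0,1); k=max(cs,key=cv2.contourArea); h=cv2.convexHull(k); print('hull side',cv2.approxPolyDP(h,4,True)[:,0].tolist())
E
```

```text
out [254. 149.] [560.7 269. ] [ 84.7 121.4] 88.5
hole [253. 155.] [560.  266.8] [31.2 25.4] 87.4
hole [306. 117.] [608.  299.7] [13.3  7.5] 44.7
hole [199. 118.] [513.  301.2] [14.1 14.7] 41.4
[0.56555732 0.24604953 0.18809263] 0.043960236001118445 44.0667
pred wrist [[185.2, 105.4], [322.0, 105.6], [316.1, 196.5], [191.3, 195.1]]
hull quad [[322, 106], [316, 196], [191, 193], [186, 106]]
pred side [[211.1, 374.0], [141.9, 355.1], [161.6, 311.8], [226.8, 327.7]]
hull side [[162, 311], [226, 326], [211, 373], [143, 354]]
```

```bash
python3 -c "
from h import *
print(manip.sign_off())"
```

```text
the job is handed in; nothing more can be done
None
```

Both capacitors are in their pockets with terminals up. The cover is off the scrapped housing and on the open housing's pins. I handed in at about 44 s of the 72 s allowed.

**Large capacitor:** My first grasp held only its top edge, so it leaned about 16°. I set it back on clear bench, regrasped it upright, and dropped it in. A wrist picture then showed it recessed below the pocket mouth.

**Small capacitor:** I checked this one by measurement only, with no picture viewed. Its top measured 30.4 × 13.4 mm (true 32 × 14) when taken at fully-down height. Taking it as standing proud fit worse.

**Cover:** After release, its outline measured 121.4 × 84.7 mm, centred at (560.7, 269.0) mm. The housing is at (560.2, 269.1). Its corners fell within about 2 px of the fully-down, level prediction in both the wrist and side views. That leaves roughly 1–3 mm of doubt about the height.

**Disagreements:** The tool built up to 4° of tilt during fast moves, so I slowed down and corrected for it. Two estimates of where the large capacitor sat in the jaws differed by about 3.5 mm. It ended against one end of its pocket, which does not affect the fit.

**Not checked:** I did not re-measure the other parts on the bench at the end. The force readings I saw never rose above a few newtons.

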